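# Clip a filament guide roller in the air clamp

### The job

Fit the orange retaining clip to the blue filament guide roller standing in the air clamp: push the red-knobbed valve lever right over towards the end away from the cylinder and hold it until the jaw has pressed the roller's foot hard up against the fixed jaw, then let the lever spring back to centre. Push the clip sideways into the groove of the roller's spindle until it snaps fully home, then push the lever right over the other way and hold it until the jaw is fully back, and let it recentre. Lift the clipped roller out and gently stand it upright, flat on the floor of the grey tray beside the finished one, leaving everything else where it is.

Things in the scene. Friction and masses are not known exactly. Their poses are not given: they have to be found in the camera images.
- fixture: Air clamp fixture, fixed: aluminium plate 170 x 338 x 12 mm; origin on the work surface under the roller nest; z up. y runs along the clamp, towards the cylinder (at y = 78 to 144 mm, top 59 mm above the work surface); x points away from the robot, give or take its yaw. The fixed jaw's face is at y = -30 mm (76 mm wide, top 36 mm above the work surface); the hand lever valve stands at y = -140 mm.
- nest (a point): Point of the fixture 12 mm above its origin, on the plate's top: floor of the roller nest, a channel along the fixture's y between two low black rails (inner gap 51.6 mm, tops 32 mm above the work surface) in which the roller's foot stands and slides between fixed and moving jaw.
- jaw (a joint): Travel of the moving jaw along the fixture's -y, in m: 0 = fully back (its orange pad at fixture y = 40 mm), about 0.026 = foot pressed between both jaws, 0.030 = end of stroke. Its top is 37 mm above the work surface. The valve drives it: lever over, it travels at up to about 40 mm/s, slower while it pushes the foot along, about 2 s for the whole stroke; lever centred, it stays.
- lever (a joint): Angle of the valve lever in rad: 0 = centre (upright within 0.08 rad); positive = knob leaning towards the fixture's -y (away from the cylinder), jaw closes; negative = knob leaning towards the cylinder, jaw opens. Rubber stops at -0.45 and 0.45; hold it at 0.3 to 0.42. Spring-centred: about 16 N at the knob at the stops; let go, it returns by itself to 0.
- lever_ball (a point): Centre of the lever's red ball knob, 32 mm diameter, 165 mm above the work surface when upright; 115 mm above the lever's pivot, whose axis is the fixture's x. The stem below is a 10 mm steel rod.
- unit_mid (a point): Centre (half-way up) of the blue roller of the guide roller to be clipped, a loose printed part of about 0.12 kg, 89 mm tall; z along its spindle. It lies 46.5 mm above the underside of its black foot (50 mm along x, 44 mm along y, 26 mm high). The roller, 41 mm diameter, 31 mm high, slightly waisted, turns freely on the spindle; grip it across.
- groove (a point): Centre of the clip groove in the same part's black spindle: 66.5 mm above the foot's underside, 20 mm above unit_mid. Groove 14 mm diameter and 9 mm high, its lower side level with the roller's top face; above it the spindle's head, 20 mm diameter, stands 18 mm high.
- clip_eye (a point): Centre of the eye of the orange horseshoe clip (C-ring 27 mm outside, 16 mm inside, 6 mm thick; 0.026 kg), half-way through its thickness; x points out of its mouth, the way it is pushed; z up. The 11 mm mouth springs over the 14 mm groove at about 13 N (noses reach 10 mm ahead of this point). Home, this point lies at point groove, within 2 mm of play. At the start it lies flat on the mat.
- clip_tab (a point): Centre (half-way up) of the clip's upright finger tab: 12 mm thick (its y), 16 mm long (its x), 36 mm tall from the clip's underside, 32 mm behind the eye; axes as the clip's. Grip it across its 12 mm from above.
- tray_in (a point): Centre of the inner floor of the grey tray for finished rollers (fixed): inside 182 mm along its x by 122 mm along its y, walls 22 mm high outside, floor 4 mm above the work surface.
- mat: Green parts mat, fixed, 170 x 130 x 3 mm, on which the clip and a spare roller lie; origin under its centre.
- finished: A finished, clipped guide roller standing in one end of the tray, same sizes as the other; origin under its foot. Not to be moved.
- spare_roller: Loose bare blue roller standing on the mat, 41 mm diameter, 31 mm high; origin under it. Not to be moved.
- pot: Light blue printed pot on four legs, 116 mm diameter (130 mm over the feet), 98 mm tall; origin under its centre. Not to be moved.
- scraper: Print scraper, about 250 mm long, lying flat along y behind the fixture; not to be moved.
- deburr: Blue-handled hand tool, about 200 mm long, lying flat beyond the mat or tray; not to be moved.
- hex_key: Small black hex key, 90 mm long, lying flat beside the fixture; not to be moved.
- binder_clip: Black binder clip, 32 mm wide; not to be moved.
- roller_unit: The same guide roller to be clipped; origin under the centre of its foot, axes as unit_mid.

How it is judged (in metres and radians):
On the way, in this order (a step that is already met when the one before it is completed fails the run):
1. the lever is held over (beyond 0.2 rad, jaw-closing way) with the jaw closed on the roller's foot (value of joint lever above 0.2 rad and value of joint jaw between 0.024 and 0.0285 m), for 0.3 s.
2. the lever is let go and has recentred (within 0.1 rad), the foot still clamped (value of joint lever between -0.1 and 0.1 rad and value of joint jaw between 0.024 and 0.0285 m), for 0.2 s.
3. the clip is snapped home in the groove (eye within 4.5 mm of the groove's centre, flat within 0.25 rad) while the foot is clamped (distance between clip_eye and groove below 0.0045 m and angle between the z axis of clip_eye and the z axis of groove, either way round below 0.25 rad and value of joint jaw between 0.024 and 0.0285 m), for 0.3 s.
4. the lever is held over the other way (beyond 0.2 rad) with the jaw fully back (within 3 mm) and the clip still home (value of joint lever below -0.2 rad and value of joint jaw below 0.003 m and distance between clip_eye and groove below 0.0045 m and angle between the z axis of clip_eye and the z axis of groove, either way round below 0.25 rad), for 0.3 s.
5. the lever is let go and has recentred, the jaw still back (value of joint lever between -0.1 and 0.1 rad and value of joint jaw below 0.005 m), for 0.2 s.
At the end, for the whole second after the job is handed in: The clipped roller stands upright (within 0.12 rad) and still on the floor of the tray (inside its walls), the clip still home in the groove (eye within 4.5 mm of the groove's centre, flat within 0.25 rad), the jaw fully back (within 5 mm) and the lever centred (within 0.1 rad) (all of step 5 and x of unit_mid in the frame of tray_in between -0.075 and 0.075 m and y of unit_mid in the frame of tray_in between -0.045 and 0.045 m and z of unit_mid in the frame of tray_in between 0.04 and 0.053 m and angle between unit_mid's own z axis and vertical below 0.12 rad and distance between clip_eye and groove below 0.0045 m and angle between the z axis of clip_eye and the z axis of groove, either way round below 0.25 rad and linear speed of roller_unit below 0.02 m/s); the robot touches nothing.
It fails at once if a bystander (finished roller, spare roller, pot, scraper, blue-handled tool, hex key or binder clip) is moved by more than 30 mm (distance of any of finished, spare_roller, pot, scraper, deburr, hex_key, binder_clip from where it was at the start of the episode above 0.03 m).
It fails at once if the roller is dropped (falls freely, faster than 0.5 m/s, out of the fingers) (linear speed of roller_unit above 0.5 m/s and contact force between the fingers and roller_unit below 0.05 N).
It also fails if it takes over 72 s, if anything falls off the work surface, if the arm or the gripper's body presses on something with over 40 N, if the wrist force passes 120 N, or if a joint passes its speed limit or range.

### The arm

A 6-joint arm with a two-finger parallel gripper is mounted at the origin on the work surface. World frame = base frame: x ahead of the robot, y to its left, z up, the work surface at z = 0. Lengths are in mm, angles in rad, forces in N, time in s.
With the tool pointing down it reaches from about 275 to 750 mm from the base axis. Payload 10.2 kg.
Tool frame: the origin (TCP) lies midway between the tips of the shut fingers; the grasp point (between the pads) lies 19 mm behind it; z points along the fingers, y is the line along which they close (so a half turn about z gives the same grasp; the last joint's range is limited). The gripper opens to 85 mm and grips with 20 to 120 N. Pads are 22 mm wide; open, the fingers measure 114 mm over their backs; the gripper's body (76 mm by 85 mm) begins 54 mm behind the grasp point. The pads swing forward as they close: fully open they stand 13 mm farther back than shut.
Start: joints at [-1.479, 0.313, 1.498, -0, 1.331, -0.223], TCP at [162.541, -499.211, 204.494] pointing down, gripper open.
Joint ranges: [-2.94, 2.94], [-0.97, 2.17], [0.19, 2.56], [-1.23, 4.37], [0.02, 3.11], [-2.88, 2.88]. Speed limits (rad/s): [2.39, 2.39, 3.01, 3.14, 3.14, 3.14].

### API

Orientations are given as a unit quaternion [w, x, y, z].
In Python, from rig import sense, capture, finish_job, find_in, place_of gives the robot as it stands. The module is installed in compiled form; this text tells all that it offers.
- The arm moves only by the shell command python3 -m jog 'ROWS' [FORCE]. ROWS is JSON, a list of rows, each an object of numbers: "tx", "ty", "tz": the shift along the tool's x, y, z in mm; "ax", "ay", "az": the turn, a rotation vector about the tool's x, y, z in rad; "jaw": the closure, from -1 (fully open) to 1 (shut), so that 0 is half open. In form: [{"tx": .., "ty": .., "tz": .., "ax": .., "ay": .., "az": .., "jaw": ..}, ...]. A call has 1 to 5 rows; each row shifts and turns the commanded pose from where the row before left it, along the tool's axes as they then stand; what a row does not reach is not made up. A row lasts 1/8 s, in which the tool goes at most 62.5 mm and 10.7 degrees, less where a joint would pass 70% of its speed; a pose out of reach is approached as far as the arm can. A call with a gripper value outside its range is refused whole. The fingers move at their own pace and stop on an object; FORCE is the grip in N (left out, the last holds). Time passes only in rows, so rows that do not move let the fingers close. It gives the time, the measured TCP pose, the force, the opening and the grip force at its end, in the units of the state.
- sense(): the state, without advancing time (a new reading comes with each control period).
- capture(name): name is "scene" or "top"; returns a dict with "color" (384x512x3 uint8, red, green, blue), "depth" (384x512 float32, mm along the optical axis (not along the pixel's ray), 0 where there is no reading), "fx", "fy", "cx", "cy" (pixels), "camera_from_world" (4x4, takes a point from world to camera coordinates). Camera axes: x right, y up, looking along -z (the intrinsics and any distortion apply to the point x, -y, -z); pixel columns grow to the right and rows downward; lengths in mm; the calibration is good to about 2 mm. A picture is of the moment at which its call begins.
- finish_job(): hands the job in; it is judged then, once.
Trained networks look in the newest picture that a camera, given by its name, has taken for a name from the list of things; names that differ only in an ending like _2 or _b are one class to them, and where a whole thing is asked for, a point or a joint stands for the part that bears it (a point fixed in the world has none). Each returns a list of dicts, best first, with "conf" (0 to 1); they miss things now and then, are a little off and sometimes report something else, mostly with a low value. They report only what shows in the picture. A call takes as long as a camera call.
- find_in(query, camera): "centre" ([column, row] in pixels, amid what is visible of it).
- place_of(query, camera): "centre" ([column, row] in pixels: a listed point, or the origin of a listed thing).
The state is a dict: "time_s": time; "joints": joint angles; "dq": joint speeds; "tau": joint torques, N m; "eef_pos": TCP position; "ee_rot": TCP orientation; "force": force on the tool from outside, world axes, zero at the start; "wrist_torque": the same for the moment, N m; "grip_width": opening from 0.0 (shut) to 1.0 (fully open); "grip_force": force on a finger pad.
Only numpy, scipy, OpenCV 4.12 (cv2) and the standard library are available. Lean on these libraries where they do the work, as an engineer would, in place of code of your own. Each camera call takes 0.05 s, during which the arm holds its last target. There are 200 camera calls.

## Working session

There is one attempt and no reset: what is moved stays moved. The work goes in short steps, Python scripts to look and compute and a shell command to move; the robot and the scene stay as the last step left them, time stands still between calls to the robot, and variables do not carry over. Pictures are saved under pics/ and viewed, at most 10 in all, crops included, and the job is handed in when it is done.

```bash
mkdir -p pics; cat > h.py <<'E'
import numpy as np, cv2
from rig import sense, capture, find_in, place_of
def ray(c,u,v):
    M=np.array(c["camera_from_world"]); R=M[:3,:3]; t=M[:3,3]
    d=np.array([(u-c["cx"])/c["fx"],-(v-c["cy"])/c["fy"],-1.0])
    return -R.T@t, R.T@d
def at_z(c,u,v,z):
    o,d=ray(c,u,v); return o+d*(z-o[2])/d[2]
def depth_pt(c,u,v):
    o,d=ray(c,u,v); return o+d*float(c["depth"][int(round(v)),int(round(u))])
def cloud(c):
    v,u=np.mgrid[0:384,0:512]; M=np.array(c["camera_from_world"])
    d=np.stack([(u-c["cx"])/c["fx"],-(v-c["cy"])/c["fy"],-np.ones_like(u,float)],-1)
    return (d*c["depth"][...,None]-M[:3,3])@M[:3,:3]
def save(c,n,box=None,s=1.5):
    im=c["color"][...,::-1]
    if box: im=im[box[1]:box[3],box[0]:box[2]]
    cv2.imwrite("pics/"+n,cv2.resize(im,None,fx=s,fy=s,interpolation=cv2.INTER_CUBIC))
E
python3 - <<'E'
from h import *
np.set_printoptions(precision=1,suppress=True)
print(sense())
Z=dict(nest=12,lever_ball=165,unit_mid=58.5,groove=78.5,clip_eye=6,clip_tab=21,tray_in=4,mat=0,finished=4,spare_roller=3,pot=0,fixture=0)
for n in ("top","scene"):
    c=capture(n); save(c,n+"0.png")
    print(n,c["fx"],c["cx"],c["cy"],"cam",ray(c,0,0)[0])
    for k,z in Z.items():
        for r in place_of(k,n)[:2]:
            print(k,np.round(r["conf"],2),np.array(r["centre"]),at_z(c,*r["centre"],z))
E
```

```text
{'time_s': 0.0, 'joints': array([-1.5,  0.3,  1.5,  0. ,  1.3, -0.2]), 'dq': array([ 0.,  0.,  0.,  0., -0.,  0.]), 'tau': array([  0. , -41.2, -26. ,   0. ,   0. ,   0. ]), 'eef_pos': array([ 162.5, -498.9,  203.9]), 'ee_rot': array([-0. ,  1. ,  0.2,  0. ]), 'force': array([-1.1, -0.6, -0.4]), 'wrist_torque': array([-0.,  0.,  0.]), 'grip_force': 0.0, 'grip_width': 0.9998224178760583}
top 361.72361826818917 252.20152355303196 184.42989688441043 cam [ 485.6  -15.  1028.6]
nest 0.62 [252.3 179.1] [591.4  -1.7  12. ]
nest 0.43 [382.2 227. ] [ 447.  -358.5   12. ]
lever_ball 0.73 [305.7 178.7] [ 572.6 -131.6  165. ]
lever_ball 0.29 [256.8 180.2] [572.5 -14.4 165. ]
unit_mid 0.8 [250.4 179.3] [586.2   2.8  58.5]
groove 0.8 [251.9 179.5] [583.5  -1.5  78.5]
clip_eye 0.57 [384.8 235.6] [ 422.8 -366.3    6. ]
clip_tab 0.66 [393.8 243.6] [ 401.3 -384.3   21. ]
tray_in 0.93 [137.4 219.3] [487.5 327.3   4. ]
mat 0.92 [380.1 228.2] [ 443.4 -356.5    0. ]
mat 0.68 [392.4 135.3] [ 707.  -407.3    0. ]
finished 0.55 [135.5 202.7] [534.7 332.7   4. ]
finished 0.35 [394.  243.1] [ 401.3 -391.2    4
[... 407 characters left out ...]
715.  -114.2  165. ]
lever_ball 0.67 [211.9 207.8] [ 574.5 -137.2  165. ]
unit_mid 0.75 [259.4 221.8] [579.5  -3.2  58.5]
unit_mid 0.54 [260.5 236.6] [624.2 -35.2  58.5]
groove 0.82 [266.4 213.7] [583.7  15.3  78.5]
groove 0.38 [141.5 350.1] [ 749.8 -411.3   78.5]
clip_eye 0.76 [101.  263.2] [ 422.8 -364.6    6. ]
tray_in 0.73 [325.3 173.6] [472.8 343.2   4. ]
mat 0.97 [110.9 268.1] [ 446.3 -350.8   -0. ]
finished 0.82 [335.7 185.2] [535.3 324.6   4. ]
spare_roller 0.81 [123.9 278.9] [ 499.9 -341.8    3. ]
spare_roller 0.58 [317.2 272.2] [756.8  33.6   3. ]
pot 0.71 [381.9 214.8] [707.2 330.3   0. ]
fixture 0.65 [257.8 241.2] [584.3 -10.8   0. ]
fixture 0.44 [317.7 272.2] [755.6  36.8  -0. ]
```

View pics/top0.png

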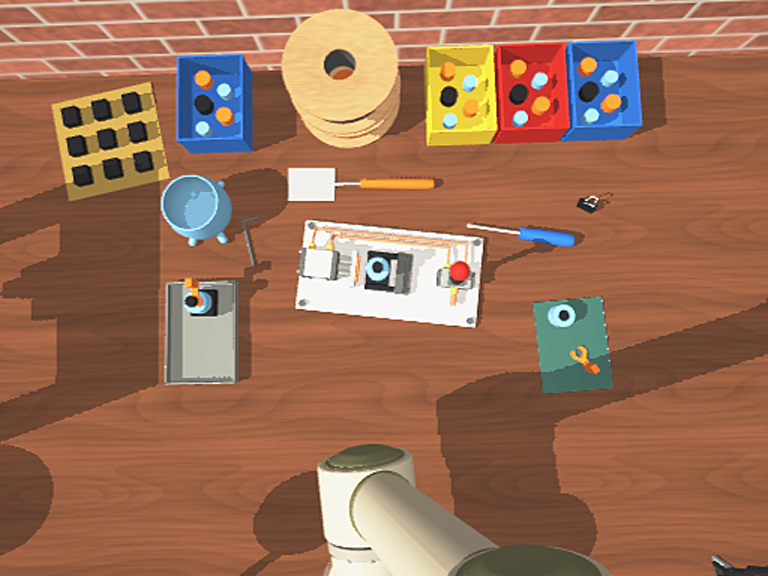

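View pics/scene0.png

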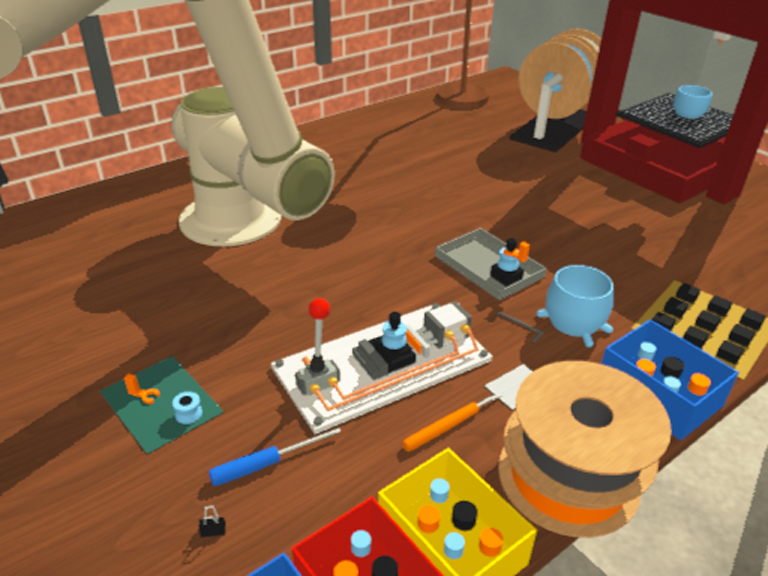

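```bash
python3 - <<'E'
from h import *
np.set_printoptions(precision=1,suppress=True)
c=capture("top"); P=cloud(c); rgb=c["color"]; hsv=cv2.cvtColor(rgb,cv2.COLOR_RGB2HSV)
H,S,V=[hsv[...,i].astype(int) for i in range(3)]
def rep(n,m):
    p=P[m]; 
    if len(p)<3: print(n,len(p)); return
    q=p[:,:2]; print(n,len(p),"med",np.median(p,0),"min",p.min(0),"max",p.max(0),"rect",cv2.minAreaRect(q.astype(np.float32)))
x,y,z=P[...,0],P[...,1],P[...,2]
org=(H>4)&(H<20)&(S>140)&(V>90)
cl=org&(x<480)&(y<-300)
rep("clip all",cl); rep("clip low",cl&(z<14)); rep("tab",cl&(z>28))
red=((H<5)|(H>174))&(S>140)&(V>60)&(abs(y+140)<60)&(x>500)
rep("ball",red)
blue=(H>95)&(H<125)&(S>120)
rep("roller",blue&(x>540)&(x<640)&(abs(y)<60)&(z>60))
rep("head",(x>550)&(x<620)&(abs(y)<40)&(z>94))
rep("tray",(abs(x-485)<120)&(abs(y-327)<90)&(z>15)&(z<28))
rep("fin",(abs(x-535)<40)&(abs(y-330)<40)&(z>60))
rep("spare",(abs(x-490)<40)&(abs(y+340)<40)&(z>28))
rep("cyl",(abs(x-585)<100)&(y>60)&(y<180)&(z>40))
rep("plate",(abs(x-585)<130)&(abs(y)<220)&(z>9)&(z<15))
rep("fixjaw",(abs(x-585)<60)&(y<-25)&(y>-80)&(z>33)&(z<40))
E
```

```text
clip all 16869 med [ 212.8 -528.8    0.2] min [  21.3 -722.9   -7.4] max [ 480.  -300.7   43.5] rect ((251.1189422607422, -510.1982421875), (420.9931640625, 458.8368225097656), 89.40276336669922)
clip low 16823 med [ 212.4 -529.3    0.2] min [  21.3 -722.9   -7.4] max [ 480.  -300.7   13.8] rect ((251.1189422607422, -510.1982421875), (420.9931640625, 458.8368225097656), 89.40276336669922)
tab 33 med [ 398.6 -383.5   37.8] min [ 390.2 -391.7   28.4] max [ 406.8 -376.9   43.5] rect ((397.8558654785156, -384.1091613769531), (14.722527503967285, 11.198630332946777), 30.23050880432129)
ball 131 med [ 567.9 -132.3  176.2] min [ 554.4 -147.9   44.5] max [ 584.4 -117.7  183.7] rect ((567.9193115234375, -132.35572814941406), (28.977325439453125, 27.58175277709961), 28.946470260620117)
roller 0
head 50 med [585.4  -0.9 100.7] min [577.2 -10.   94.6] max [595.7   8.3 105. ] rect ((586.4098510742188, -0.9080305099487305), (18.09349250793457, 18.418760299682617), 87.82215881347656)
tray 436 med [485.8 319.7  21. ] min [387.9 266.9  15. ] max [577.5 399.2  27.9] rect ((482.7405700683594, 333.02551
[... 318 characters left out ...]
] max [ 513.7 -316.4   39.9] rect ((494.41827392578125, -336.37713623046875), (39.94024658203125, 38.17295837402344), 88.36295318603516)
cyl 541 med [603.3 106.   58.6] min [571.1  70.6  40.1] max [653.4 144.9  64. ] rect ((612.9774780273438, 105.46467590332031), (70.27779388427734, 77.34627532958984), 80.91549682617188)
plate 4173 med [561.3 -36.1  12.1] min [ 479.8 -217.8    9. ] max [688.1 153.4  15. ] rect ((593.930908203125, -31.303573608398438), (351.5726318359375, 192.63487243652344), 82.30525207519531)
fixjaw 158 med [580.1 -41.3  36.1] min [543.7 -51.6  33. ] max [618.9 -27.7  39.6] rect ((581.3863525390625, -39.61572265625), (22.103748321533203, 75.16224670410156), 88.223388671875)
```

The top view shows the fixture yawed by about -0.1 rad, with the red ball at (460,272) and the roller at (377,268) in the 1.5x picture. The clip lies at (585,358), the tray's free end is at (200,350), and the finished roller is at the far end of the tray. The scene view agrees with this. I'll do the lever first, straddling the ball.

```bash
cat > go.py <<'E'
# go.py x y z yaw [tilt]: shift/turn needed, tool axes (turn first, then shift)
import sys, numpy as np
from scipy.spatial.transform import Rotation as R
from rig import sense
a=[float(v) for v in sys.argv[1:]]; s=sense(); q=s["ee_rot"]
C=R.from_quat([q[1],q[2],q[3],q[0]])
def down(yaw,tilt=0): return R.from_euler("z",yaw)*R.from_euler("x",np.pi)*R.from_euler("y",tilt)
T=down(a[3],a[4] if len(a)>4 else 0)
np.set_printoptions(precision=3,suppress=True)
d=np.array(a[:3])-s["eef_pos"]
print("t",round(s["time_s"],2),"pos",s["eef_pos"],"x-axis yaw",np.arctan2(*C.as_matrix()[[1,0],0]),"grip",s["grip_width"])
print("turn",(C.inv()*T).as_rotvec(),"then shift",T.inv().apply(d),"| shift before turn",C.inv().apply(d))
E
python3 go.py 571.5 -134 204 -0.106
```

```text
t 1.35 pos [ 162.569 -499.205  204.474] x-axis yaw 0.3148175455017522 grip 1.0026774481329925
turn [-0.    -0.     0.421] then shift [ 367.997 -406.421    0.474] | shift before turn [ 501.917 -220.634    0.508]
```

```bash
python3 -m jog '[{"az":0.14,"jaw":-1},{"az":0.14,"jaw":-1},{"az":0.14,"jaw":-1},{"tx":35,"ty":-38,"jaw":-1},{"tx":37,"ty":-41,"jaw":-1}]' 30
python3 -m jog '[{"tx":37,"ty":-41,"jaw":-1},{"tx":37,"ty":-41,"jaw":-1},{"tx":37,"ty":-41,"jaw":-1},{"tx":37,"ty":-41,"jaw":-1},{"tx":37,"ty":-41,"jaw":-1}]'
python3 -m jog '[{"tx":37,"ty":-41,"jaw":-1},{"tx":37,"ty":-41,"jaw":-1},{"tx":37,"ty":-40,"jaw":-1},{"jaw":-1}]'
python3 go.py 571.5 -134 138 -0.106
python3 - <<'E'
from h import *
c=capture("scene"); save(c,"s1.png",(140,120,400,330),2.5)
E
```

```text
t 1.35 pos [ 162.569 -499.205  204.474] x-axis yaw 0.3148175455017522 grip 1.0026774481329925
turn [-0.    -0.     0.421] then shift [ 367.997 -406.421   66.474] | shift before turn [ 501.913 -220.631   66.508]schema error: expected keys tx, ty, tz, ax, ay, az, jaw
schema error: expected keys tx, ty, tz, ax, ay, az, jaw
schema error: expected keys tx, ty, tz, ax, ay, az, jaw
```

View pics/s1.png

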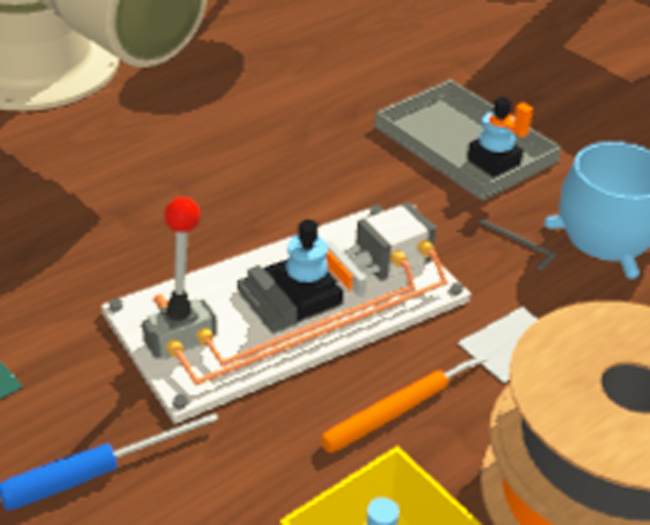

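All keys are needed in every row, so nothing has moved. The picture shows the lever upright, ball at (183,215) in the crop, and the roller in its channel with the orange jaw pad back.

```bash
python3 -m jog '[{"tx":0,"ty":0,"tz":0,"ax":0,"ay":0,"az":0.14,"jaw":-1},{"tx":0,"ty":0,"tz":0,"ax":0,"ay":0,"az":0.14,"jaw":-1},{"tx":0,"ty":0,"tz":0,"ax":0,"ay":0,"az":0.14,"jaw":-1},{"tx":35,"ty":-38,"tz":0,"ax":0,"ay":0,"az":0,"jaw":-1},{"tx":37,"ty":-41,"tz":0,"ax":0,"ay":0,"az":0,"jaw":-1}]' 30
python3 -m jog '[{"tx":37,"ty":-41,"tz":0,"ax":0,"ay":0,"az":0,"jaw":-1},{"tx":37,"ty":-41,"tz":0,"ax":0,"ay":0,"az":0,"jaw":-1},{"tx":37,"ty":-41,"tz":0,"ax":0,"ay":0,"az":0,"jaw":-1},{"tx":37,"ty":-41,"tz":0,"ax":0,"ay":0,"az":0,"jaw":-1},{"tx":37,"ty":-41,"tz":0,"ax":0,"ay":0,"az":0,"jaw":-1}]'
python3 -m jog '[{"tx":37,"ty":-41,"tz":0,"ax":0,"ay":0,"az":0,"jaw":-1},{"tx":37,"ty":-41,"tz":0,"ax":0,"ay":0,"az":0,"jaw":-1},{"tx":37,"ty":-40,"tz":0,"ax":0,"ay":0,"az":0,"jaw":-1},{"tx":0,"ty":0,"tz":0,"ax":0,"ay":0,"az":0,"jaw":-1}]'
python3 go.py 571.5 -134 138 -0.106
python3 - <<'E'
from h import *
c=capture("scene"); save(c,"s2.png",(140,70,400,280),2.5)
c=capture("top"); 
np.set_printoptions(precision=1,suppress=True)
print([ (r["conf"],at_z(c,*r["centre"],165)) for r in place_of("lever_ball","top")])
E
```

```text
time_s: 2.02
eef_pos: [243.0, -427.5, 204.4]
ee_rot: [-0.0, 0.999, -0.053, 0.0]
force: [0.5, -0.4, -0.2]
grip_width: 1.0
grip_force: 0.0
time_s: 2.65
eef_pos: [449.2, -242.4, 204.7]
ee_rot: [0.0, 0.999, -0.053, 0.0]
force: [0.1, -1.3, 0.2]
grip_width: 1.003
grip_force: 0.0
time_s: 3.15
eef_pos: [572.7, -131.6, 203.9]
ee_rot: [-0.0, 0.999, -0.051, -0.0]
force: [0.5, -0.8, -0.3]
grip_width: 0.996
grip_force: 0.0
t 3.15 pos [ 572.706 -131.576  203.872] x-axis yaw -0.1010780913324716 grip 0.9955945316605281
turn [-0.001  0.     0.005] then shift [-0.943  2.538 65.872] | shift before turn [-0.938  2.568 65.871]
[(0.45, array([ 573.1, -132.3,  165. ]))]
```

View pics/s2.png

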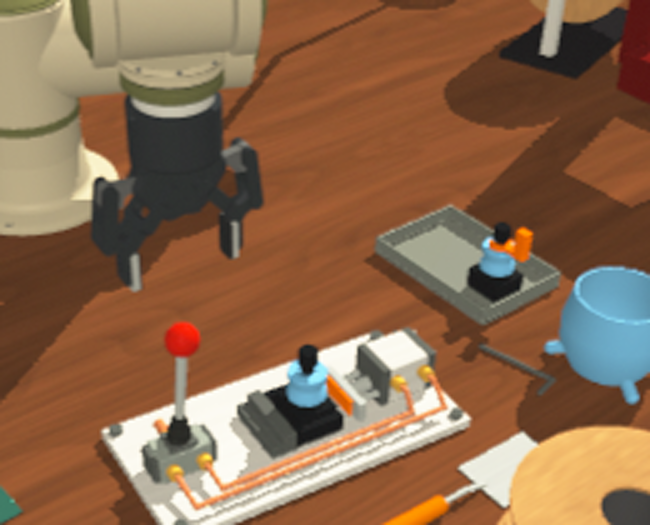

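The gripper is centred over the ball, which is at (183,340) in the crop. Next I lower and half close.

```bash
python3 -m jog '[{"tx":0,"ty":2,"tz":33,"ax":0,"ay":0,"az":0,"jaw":-0.8},{"tx":0,"ty":0,"tz":33,"ax":0,"ay":0,"az":0,"jaw":0},{"tx":0,"ty":0,"tz":0,"ax":0,"ay":0,"az":0,"jaw":0},{"tx":0,"ty":0,"tz":0,"ax":0,"ay":0,"az":0,"jaw":0},{"tx":0,"ty":0,"tz":0,"ax":0,"ay":0,"az":0,"jaw":0}]' 30
python3 -m jog '[{"tx":0,"ty":12,"tz":0,"ax":0,"ay":0,"az":0,"jaw":0},{"tx":0,"ty":12,"tz":1,"ax":0,"ay":0,"az":0,"jaw":0},{"tx":0,"ty":10,"tz":2,"ax":0,"ay":0,"az":0,"jaw":0},{"tx":0,"ty":0,"tz":0,"ax":0,"ay":0,"az":0,"jaw":0}]'
python3 go.py 571.5 -134 138 -0.106
```

```text
time_s: 3.92
eef_pos: [571.4, -136.6, 140.1]
ee_rot: [0.0, 0.999, -0.053, 0.001]
force: [0.4, 0.5, 0.2]
grip_width: 0.5
grip_force: 0.0
time_s: 4.42
eef_pos: [567.9, -170.0, 136.7]
ee_rot: [-0.001, 0.999, -0.053, 0.001]
force: [1.6, 8.2, 8.0]
grip_width: 0.502
grip_force: 4.8
t 4.42 pos [ 567.919 -169.995  136.733] x-axis yaw -0.10611723688927824 grip 0.5020086652869941
turn [-0.002 -0.002 -0.   ] then shift [ -0.247 -36.172  -1.267] | shift before turn [ -0.249 -36.175  -1.195]
```

```bash
python3 -m jog '[{"tx":0,"ty":8,"tz":2,"ax":0,"ay":0,"az":0,"jaw":0},{"tx":0,"ty":0,"tz":0,"ax":0,"ay":0,"az":0,"jaw":0}]'
cat > ball.py <<'E'
from h import *
np.set_printoptions(precision=1,suppress=True)
c=capture("scene"); P=cloud(c); hsv=cv2.cvtColor(c["color"],cv2.COLOR_RGB2HSV); H,S,V=[hsv[...,i].astype(int) for i in range(3)]
m=((H<5)|(H>174))&(S>140)&(V>60)&(abs(P[...,0]-570)<60)&(abs(P[...,1]+140)<100)&(P[...,2]>130)&(P[...,2]<190)
print("ball surf",m.sum(),np.median(P[m],0),P[m].min(0),P[m].max(0))
rgb=c["color"].astype(int)
o=(H>4)&(H<20)&(S>140)&(abs(P[...,0]-590)<40)&(P[...,1]>0)&(P[...,1]<60)&(P[...,2]>15)&(P[...,2]<45)
if o.sum(): print("pad",o.sum(),np.median(P[o],0))
o=(P[...,2]>92)&(P[...,2]<110)&(abs(P[...,0]-585)<40)&(abs(P[...,1])<50)
if o.sum(): print("head",o.sum(),np.median(P[o],0),P[o].min(0),P[o].max(0))
E
python3 ball.py
python3 -m jog '[{"tx":0,"ty":0,"tz":0,"ax":0,"ay":0,"az":0,"jaw":0},{"tx":0,"ty":0,"tz":0,"ax":0,"ay":0,"az":0,"jaw":0},{"tx":0,"ty":0,"tz":0,"ax":0,"ay":0,"az":0,"jaw":0},{"tx":0,"ty":0,"tz":0,"ax":0,"ay":0,"az":0,"jaw":0}]'
python3 ball.py
```

```text
time_s: 4.68
eef_pos: [567.1, -177.5, 134.8]
ee_rot: [-0.001, 0.999, -0.053, 0.001]
force: [0.9, 9.2, 8.1]
grip_width: 0.507
grip_force: 5.3
ball surf 155 [ 571.6 -175.5  169.4] [ 554.8 -187.1  153.2] [ 581.7 -155.7  178.7]
pad 44 [605.7  27.5  33.9]
head 50 [591.7  -0.6 100.3] [579.6  -9.7  92.4] [598.8   8.5 104.1]
time_s: 5.22
eef_pos: [567.2, -177.4, 134.8]
ee_rot: [-0.001, 0.999, -0.053, 0.001]
force: [0.9, 7.8, 8.7]
grip_width: 0.501
grip_force: 4.5
ball surf 154 [ 572.  -175.5  169.9] [ 555.1 -186.5  153.4] [ 581.2 -154.5  180.4]
pad 13 [608.2  19.9  34.8]
head 53 [590.1  -2.8  99.7] [579.2 -11.7  92.2] [599.6   8.1 102.9]
```

```bash
for i in 1; do python3 -m jog '[{"tx":0,"ty":3,"tz":0,"ax":0,"ay":0,"az":0,"jaw":0},{"tx":0,"ty":0,"tz":0,"ax":0,"ay":0,"az":0,"jaw":0},{"tx":0,"ty":0,"tz":0,"ax":0,"ay":0,"az":0,"jaw":0},{"tx":0,"ty":0,"tz":0,"ax":0,"ay":0,"az":0,"jaw":0},{"tx":0,"ty":0,"tz":0,"ax":0,"ay":0,"az":0,"jaw":0}]'; done
python3 ball.py
python3 -m jog '[{"tx":0,"ty":0,"tz":0,"ax":0,"ay":0,"az":0,"jaw":0},{"tx":0,"ty":0,"tz":0,"ax":0,"ay":0,"az":0,"jaw":0},{"tx":0,"ty":0,"tz":0,"ax":0,"ay":0,"az":0,"jaw":0},{"tx":0,"ty":0,"tz":0,"ax":0,"ay":0,"az":0,"jaw":0},{"tx":0,"ty":0,"tz":0,"ax":0,"ay":0,"az":0,"jaw":0}]'
python3 ball.py
```

```text
time_s: 5.9
eef_pos: [566.7, -180.4, 134.5]
ee_rot: [-0.001, 0.999, -0.053, 0.001]
force: [1.0, 7.8, 6.0]
grip_width: 0.499
grip_force: 4.3
ball surf 153 [ 571.7 -178.1  168.9] [ 552.6 -189.2  154.6] [ 581.  -158.6  178.3]
pad 14 [608.9  13.4  35.3]
head 48 [590.   -8.5  99.9] [575.4 -16.4  92.2] [598.1   1.4 103.2]
time_s: 6.58
eef_pos: [566.7, -180.5, 134.5]
ee_rot: [-0.001, 0.999, -0.053, 0.001]
force: [0.6, 6.9, 5.4]
grip_width: 0.5
grip_force: 4.0
ball surf 152 [ 571.4 -178.2  168.9] [ 553.1 -189.6  152.8] [ 581.7 -157.7  176.9]
pad 15 [605.9  10.5  36.5]
head 53 [589.8 -11.7  99.9] [577.9 -20.2  92.4] [598.1   2.1 103.7]
```

```bash
python3 -m jog '[{"tx":0,"ty":0,"tz":0,"ax":0,"ay":0,"az":0,"jaw":0},{"tx":0,"ty":0,"tz":0,"ax":0,"ay":0,"az":0,"jaw":0},{"tx":0,"ty":0,"tz":0,"ax":0,"ay":0,"az":0,"jaw":0},{"tx":0,"ty":0,"tz":0,"ax":0,"ay":0,"az":0,"jaw":0},{"tx":0,"ty":0,"tz":0,"ax":0,"ay":0,"az":0,"jaw":0}]'
python3 ball.py
python3 -m jog '[{"tx":0,"ty":0,"tz":0,"ax":0,"ay":0,"az":0,"jaw":0},{"tx":0,"ty":0,"tz":0,"ax":0,"ay":0,"az":0,"jaw":0},{"tx":0,"ty":0,"tz":0,"ax":0,"ay":0,"az":0,"jaw":0},{"tx":0,"ty":0,"tz":0,"ax":0,"ay":0,"az":0,"jaw":0},{"tx":0,"ty":0,"tz":0,"ax":0,"ay":0,"az":0,"jaw":0}]'
python3 ball.py
```

```text
time_s: 7.25
eef_pos: [566.7, -180.6, 134.5]
ee_rot: [-0.001, 0.999, -0.053, 0.001]
force: [0.8, 7.3, 6.4]
grip_width: 0.501
grip_force: 4.0
ball surf 153 [ 571.7 -177.8  168.7] [ 554.  -189.9  154.9] [ 580.5 -158.7  178.3]
pad 15 [605.4   8.8  37.3]
head 52 [589.7 -11.2 100.6] [575.5 -19.4  92.2] [597.6  -2.3 104. ]
time_s: 7.92
eef_pos: [566.7, -180.6, 134.5]
ee_rot: [-0.001, 0.999, -0.053, 0.001]
force: [1.6, 7.2, 6.2]
grip_width: 0.501
grip_force: 4.0
ball surf 153 [ 571.3 -178.5  168.9] [ 552.1 -189.2  152.9] [ 581.3 -158.2  178.3]
pad 16 [607.3   9.5  37.2]
head 51 [588.8 -11.7 100. ] [576.8 -19.9  92.1] [596.2  -2.  106. ]
```

The jaw has stopped, so the foot is clamped. Now I return the lever, lift clear, and measure the roller and the clip.

```bash
python3 -m jog '[{"tx":0,"ty":-15,"tz":-2,"ax":0,"ay":0,"az":0,"jaw":0},{"tx":0,"ty":-15,"tz":-2,"ax":0,"ay":0,"az":0,"jaw":0},{"tx":0,"ty":-14,"tz":0,"ax":0,"ay":0,"az":0,"jaw":0},{"tx":0,"ty":0,"tz":0,"ax":0,"ay":0,"az":0,"jaw":-0.6},{"tx":0,"ty":0,"tz":-20,"ax":0,"ay":0,"az":0,"jaw":-1}]'
python3 -m jog '[{"tx":0,"ty":0,"tz":-50,"ax":0,"ay":0,"az":0,"jaw":-1},{"tx":-50,"ty":20,"tz":-15,"ax":0,"ay":0,"az":0.15,"jaw":-1},{"tx":-50,"ty":20,"tz":0,"ax":0,"ay":0,"az":0.15,"jaw":-1},{"tx":0,"ty":0,"tz":0,"ax":0,"ay":0,"az":0,"jaw":-1}]'
python3 ball.py
python3 - <<'E'
from h import *
np.set_printoptions(precision=1,suppress=True)
c=capture("top"); P=cloud(c); x,y,z=P[...,0],P[...,1],P[...,2]
def circ(n,m):
    p=P[m]; print(n,m.sum(), "c",p[:,:2].mean(0) if len(p) else None, "zmed",np.median(p[:,2]) if len(p) else None)
circ("head",(z>94)&(z<108)&(abs(x-585)<40)&(abs(y)<50))
hsv=cv2.cvtColor(c["color"],cv2.COLOR_RGB2HSV); H,S,V=[hsv[...,i].astype(int) for i in range(3)]
m=(H>4)&(H<20)&(S>200)&(V>150)&(abs(x-410)<40)&(abs(y+375)<45)
circ("clip",m); ys,xs=np.where(m)
print(at_z(c,*cv2.minAreaRect(np.stack([xs,ys],1).astype(np.float32))[0],6)if m.sum() else 0)
for n in ("top","scene"):
    if n=="scene": c=capture(n)
    for k,zz in dict(groove=78.5,unit_mid=58.5,clip_eye=6,clip_tab=21,tray_in=4,finished=4,lever_ball=165).items():
        print(n,k,[(round(r["conf"],2),at_z(c,*r["centre"],zz)) for r in place_of(k,n)[:2]])
    if n=="top": save(c,"clip.png",(345,190,425,270),8)
E
```

```text
time_s: 8.6
eef_pos: [570.0, -136.9, 156.3]
ee_rot: [-0.001, 0.999, -0.053, -0.002]
force: [0.5, -0.5, 0.9]
grip_width: 0.897
grip_force: 0.0
time_s: 9.1
eef_pos: [463.1, -158.7, 222.6]
ee_rot: [0.0, 0.979, -0.203, -0.0]
force: [1.0, 0.8, 0.2]
grip_width: 0.999
grip_force: 0.0
ball surf 149 [ 575.1 -154.6  173.7] [ 555.4 -164.7  159.3] [ 584.5 -137.8  182. ]
pad 15 [607.8   9.8  36.5]
head 54 [589.2 -12.  100. ] [576.6 -20.8  92.2] [597.5  -0.6 103.6]
head 44 c [584.8 -11.9] zmed 101.00775275649573
clip 0 c None zmed None
0
top groove [(0.84, array([585.6,  -9.7,  78.5]))]
top unit_mid [(0.83, array([585.9,  -6.9,  58.5]))]
top clip_eye []
top clip_tab [(0.44, array([485.9, 326.6,  21. ]))]
top tray_in [(0.64, array([483.8, 334.9,   4. ])), (0.53, array([ 702.9, -398.7,    4. ]))]
top finished [(0.89, array([539.4, 326.7,   4. ])), (0.29, array([ 707.9, -397.9,    4. ]))]
top lever_ball [(0.51, array([ 574.4, -145.3,  165. ]))]
scene groove [(0.97, array([579. ,   2.4,  78.5])), (0.29, array([601.3, 240.5,  78.5]))]
scene unit_mid [(0.66, array([572.8,  -3.7,  58.5]))]
scene clip_eye [(0.52, array([ 500.7, -335.4,    6. ])), (0.49, array([ 420.6, -369.2,    6. ]))]
scene clip_tab [(0.7, array([ 402.1, -386.7,   21. ]))]
scene tray_in [(0.68, array([486.6, 325.6,   4. ]))]
scene finished [(0.65, array([535.9, 317.6,   4. ])), (0.34, array([ 650.1, -263.6,    4. ]))]
scene lever_ball [(0.59, array([ 568.5, -155.9,  165. ]))]
```

View pics/clip.png

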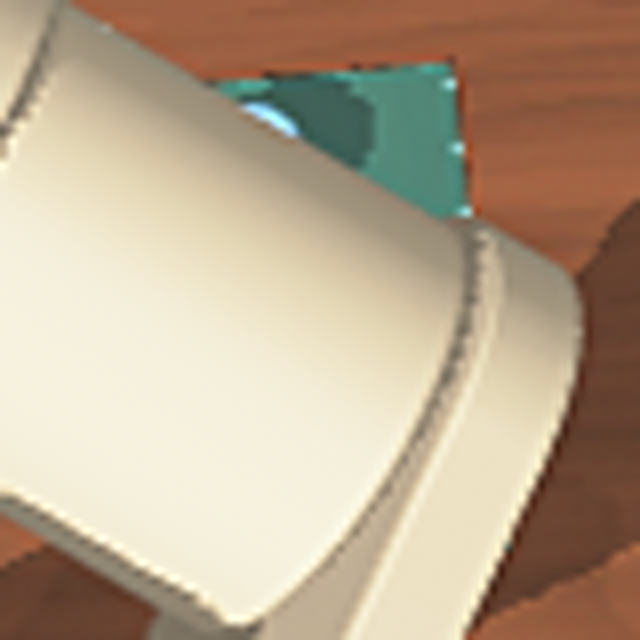

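The arm covers the clip at the moment, so I'll take the clip's axis from the first picture and check the ball again.

```bash
python3 ball.py; python3 - <<'E'
from h import *
np.set_printoptions(precision=1,suppress=True)
c=capture("top")
im=cv2.imread("pics/top0.png"); hsv=cv2.cvtColor(im,cv2.COLOR_BGR2HSV); H,S,V=[hsv[...,i].astype(int) for i in range(3)]
print([hsv[358,583],hsv[370,597],hsv[355,615]])
m=((H>3)&(H<22)&(S>170)&(V>130)).astype(np.uint8); m[:340]=0;m[385:]=0;m[:,:560]=0;m[:,615:]=0
ys,xs=np.where(m); print(m.sum())
p=np.array([at_z(c,(x+.5)/1.5-.5,(y+.5)/1.5-.5,7)[:2] for x,y in zip(xs,ys)])
print("extent",p.min(0),p.max(0))
w,v=np.linalg.eigh(np.cov(p.T)); print("axis deg",np.degrees(np.arctan2(v[1,1],v[0,1])),"mean",p.mean(0))
ax=v[:,1]*np.sign(v[0,1]); d=(p-p.mean(0))@ax; n=(p-p.mean(0))@np.array([-ax[1],ax[0]])
for lo in range(-36,32,4):
    s=(d>=lo)&(d<lo+4)
    if s.any(): print(lo,round(n[s].min(),1),round(n[s].max(),1),round(n[s].mean(),1))
cv2.imwrite("pics/clip2.png",cv2.resize(im[335:390,555:620],None,fx=8,fy=8,interpolation=cv2.INTER_CUBIC))
E
```

```text
ball surf 151 [ 575.1 -154.6  173.4] [ 555.4 -165.6  157.4] [ 584.2 -137.6  181.6]
pad 15 [606.4  10.1  35.9]
head 52 [589.1 -12.1 100.4] [578.3 -21.4  92.5] [598.1  -1.7 103.7]
[array([ 23, 188, 249], dtype=uint8), array([ 13, 216, 255], dtype=uint8), array([ 10, 139, 110], dtype=uint8)]
230
extent [ 386.5 -426.7] [ 436.9 -354. ]
axis deg 45.16759908145244 mean [ 407.9 -381.8]
-32 -2.8 -2.8 -2.8
-28 -4.3 5.0 -0.7
-24 -5.8 6.3 0.6
-20 -47.1 10.0 -2.3
-16 -49.9 11.1 -2.4
-12 -5.0 11.0 3.0
-8 -3.7 9.5 3.3
-4 -2.7 9.3 3.5
0 -2.9 7.8 2.0
4 -4.4 5.0 0.3
8 -8.6 6.2 0.3
12 -14.0 8.5 -2.5
16 -16.9 11.0 -5.8
20 -15.7 10.9 -1.5
24 -14.6 10.6 0.1
28 -12.0 9.2 2.5
```

View pics/clip2.png

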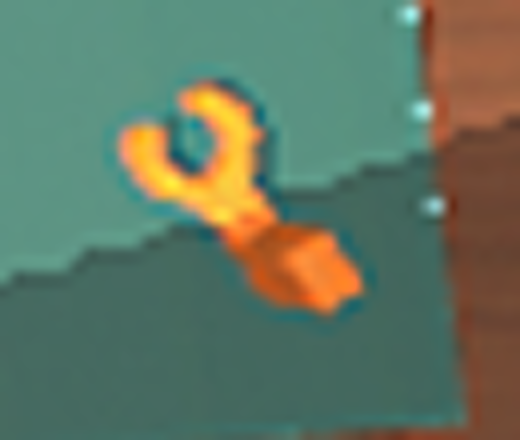

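```bash
python3 go.py 397.5 -384.5 120 0.62; python3 - <<'E'
from h import *
c=capture("top"); np.set_printoptions(precision=1,suppress=True)
f=lambda X,Y,z: print(at_z(c,(555+X/8+.5)/1.5-.5,(335+Y/8+.5)/1.5-.5,z))
f(193,144,6); f(327,268,39)
E
```

```text
t 10.05 pos [ 465.564 -158.456  222.505] x-axis yaw -0.40522200513652373 grip 1.0007905605723093
turn [ 0.    -0.    -1.025] then shift [-186.736  144.425  102.505] | shift before turn [ 26.558 234.569 102.509]
[ 423.9 -369.5    6. ]
[ 397.6 -386.2   39. ]
```

```bash
python3 -m jog '[{"tx":0,"ty":40,"tz":0,"ax":0,"ay":0,"az":-0.17,"jaw":-1},{"tx":-8,"ty":40,"tz":0,"ax":0,"ay":0,"az":-0.17,"jaw":-1},{"tx":-15,"ty":40,"tz":10,"ax":0,"ay":0,"az":-0.17,"jaw":-1},{"tx":-22,"ty":30,"tz":20,"ax":0,"ay":0,"az":-0.17,"jaw":-1},{"tx":-20,"ty":20,"tz":30,"ax":0,"ay":0,"az":-0.17,"jaw":-1}]'
python3 -m jog '[{"tx":0,"ty":0,"tz":10,"ax":0,"ay":0,"az":-0.15,"jaw":-1},{"tx":0,"ty":0,"tz":0,"ax":0,"ay":0,"az":0,"jaw":-0.5}]'
python3 ball.py; python3 go.py 397.5 -385 60 0.59
```

```text
time_s: 10.72
eef_pos: [382.0, -329.6, 162.4]
ee_rot: [0.001, 0.975, 0.223, 0.0]
force: [0.6, -0.1, -0.6]
grip_width: 0.998
grip_force: 0.0
time_s: 10.98
eef_pos: [382.2, -327.9, 152.0]
ee_rot: [-0.001, 0.956, 0.292, -0.0]
force: [0.0, 0.1, 0.4]
grip_width: 0.813
grip_force: 0.0
ball surf 148 [ 575.2 -154.6  173.7] [ 556.2 -165.   157.9] [ 584.9 -138.5  182.3]
pad 15 [606.6   9.3  37.2]
head 54 [589.2 -11.7  99.9] [578.8 -20.1  92.1] [598.7  -1.6 102.8]
t 11.03 pos [ 382.643 -327.992  152.697] x-axis yaw 0.5917759420685754 grip 0.7545335283531238
turn [-0.    -0.     0.002] then shift [-19.372  55.636  92.697] | shift before turn [-19.473  55.602  92.696]
```

```bash
python3 - <<'E'
from h import *
np.set_printoptions(precision=1,suppress=True)
c=capture("top"); P=cloud(c); hsv=cv2.cvtColor(c["color"],cv2.COLOR_RGB2HSV); H,S,V=[hsv[...,i].astype(int) for i in range(3)]
m=((H<5)|(H>174))&(S>140)&(V>60)&(abs(P[...,0]-570)<60)&(abs(P[...,1]+140)<100)&(P[...,2]>100)
print("top ball",np.median(P[m],0),P[m].min(0),P[m].max(0))
# compare with saved initial pictures: red blob centroid
for n in ("top","scene"):
    i0=cv2.imread(f"pics/{n}0.png"); c=capture(n); i1=cv2.resize(c["color"][...,::-1],None,fx=1.5,fy=1.5)
    for im in (i0,i1):
        h=cv2.cvtColor(im,cv2.COLOR_BGR2HSV).astype(int); r=((h[...,0]<5)|(h[...,0]>174))&(h[...,1]>140)&(h[...,2]>60)
        r[:220]=0; r[340:]=0
        if n=="top": r[:,:420]=0; r[:,500:]=0
        else: r[:,:260]=0; r[:,380:]=0
        y,x=np.where(r); print(n,r.sum(),x.mean(),y.mean())
    if n=="scene": save(c,"s3.png",(170,170,300,280),5)
E
```

```text
top ball [ 565.  -148.7  176.2] [ 551.4 -164.2  102.3] [ 580.5 -135.8  182.6]
top 304 459.4078947368421 271.0592105263158
top 299 470.96321070234114 272.10702341137124
scene 329 318.95440729483283 308.51063829787233
scene 337 308.1958456973294 312.1216617210682
```

View pics/s3.png

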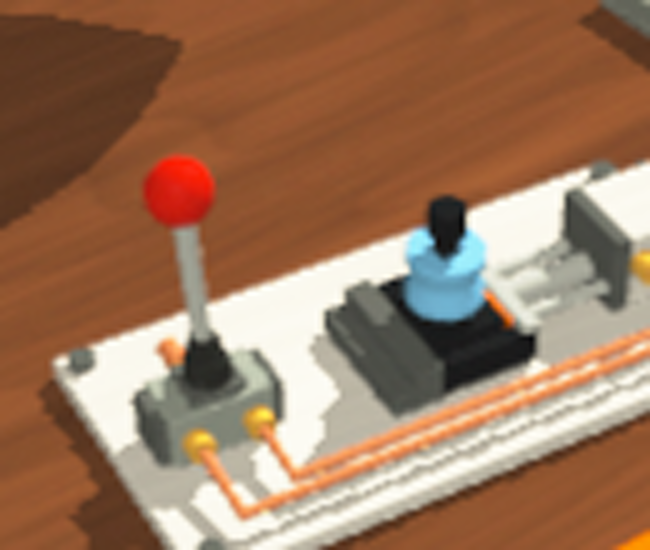

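```bash
python3 - <<'E'
from h import *
np.set_printoptions(precision=1,suppress=True)
c=capture("scene")
def at_x(u,v,x):
    o,d=ray(c,u,v); return o+d*(x-o[0])/d[0]
for n,u,v in [("boot s1",211.2,238),("boot s3",211.4,242),("stem low s3",170+200/5,170+320/5),("stem up s3",170+184/5,170+235/5),("stem up s1",140+181/2.5,120+235/2.5),("stem low s1",140+179/2.5,120+288/2.5),("ball1",318.95/1.5-.17,308.5/1.5-.17),("ball3",308.2/1.5-.17,312.1/1.5-.17)]:
    print(n,at_x(u,v,570),at_x(u,v,575))
c=capture("top"); im=c["color"][...,::-1]
print(sense()["time_s"])
E
```

```text
boot s1 [ 570.  -141.    72.6] [ 575.  -144.    77.9]
boot s3 [ 570.  -141.1   59.8] [ 575.  -144.2   65.2]
stem low s3 [ 570.  -143.6   86.7] [ 575.  -146.6   91.9]
stem up s3 [ 570.  -149.3  141.3] [ 575.  -152.2  146.1]
stem up s1 [ 570.  -134.1  142.5] [ 575.  -137.1  147.4]
stem low s1 [ 570.  -139.5   80.6] [ 575.  -142.5   85.9]
ball1 [ 570.  -132.7  166.5] [ 575.  -135.8  171.2]
ball3 [ 570.  -151.6  168.8] [ 575.  -154.6  173.4]
11.275
```

The stem's pivot is at y≈-142. The ball started at -133 and now rests at -151, about +0.08 rad, which is close to the 0.1 limit. To be safe I'll nudge it upright before fetching the clip.

```bash
python3 -m jog '[{"tx":20,"ty":-40,"tz":-25,"ax":0,"ay":0,"az":0.17,"jaw":-1},{"tx":25,"ty":-50,"tz":-30,"ax":0,"ay":0,"az":0.17,"jaw":-1},{"tx":35,"ty":-45,"tz":-3,"ax":0,"ay":0,"az":0.18,"jaw":-1},{"tx":35,"ty":-30,"tz":0,"ax":0,"ay":0,"az":0.18,"jaw":-1},{"tx":0,"ty":0,"tz":0,"ax":0,"ay":0,"az":0,"jaw":-1}]'
python3 go.py 570 -145 210 -0.106
```

```text
time_s: 11.9
eef_pos: [431.4, -148.1, 210.1]
ee_rot: [0.0, 0.999, -0.039, 0.0]
force: [-0.1, 0.3, -0.7]
grip_width: 0.999
grip_force: 0.0
t 11.9 pos [ 431.375 -148.117  210.144] x-axis yaw -0.07826608377776646 grip 0.9988150996877377
turn [ 0.    -0.001  0.028] then shift [137.517 -17.766   0.144] | shift before turn [137.957 -13.946   0.265]
```

```bash
python3 -m jog '[{"tx":46,"ty":-6,"tz":0,"ax":0,"ay":0,"az":0.028,"jaw":-1},{"tx":46,"ty":-6,"tz":0,"ax":0,"ay":0,"az":0,"jaw":-1},{"tx":45,"ty":-5,"tz":0,"ax":0,"ay":0,"az":0,"jaw":-1},{"tx":0,"ty":0,"tz":35,"ax":0,"ay":0,"az":0,"jaw":-1},{"tx":0,"ty":0,"tz":35,"ax":0,"ay":0,"az":0,"jaw":-0.5}]'
python3 -m jog '[{"tx":0,"ty":0,"tz":0,"ax":0,"ay":0,"az":0,"jaw":0},{"tx":0,"ty":0,"tz":0,"ax":0,"ay":0,"az":0,"jaw":0},{"tx":0,"ty":0,"tz":0,"ax":0,"ay":0,"az":0,"jaw":0}]'
python3 ball.py; python3 go.py 570 -137 140 -0.106
```

```text
time_s: 12.52
eef_pos: [568.2, -147.3, 138.7]
ee_rot: [0.0, 0.999, -0.053, 0.0]
force: [2.0, 0.3, -0.1]
grip_width: 0.813
grip_force: 0.0
time_s: 12.9
eef_pos: [568.8, -147.1, 141.5]
ee_rot: [0.001, 0.999, -0.054, 0.001]
force: [-1.1, 0.5, 0.3]
grip_width: 0.501
grip_force: 0.0
ball surf 136 [ 576.3 -155.   173.8] [ 555.8 -171.2  152.7] [ 585.1 -141.   189.8]
pad 15 [606.8   9.   36.9]
head 52 [589.7 -11.5 100.1] [576.4 -19.4  92.2] [596.3  -1.2 104. ]
t 12.95 pos [ 568.692 -146.94   141.236] x-axis yaw -0.10766449818603782 grip 0.5011357005916239
turn [ 0.001 -0.002 -0.002] then shift [  0.249 -10.023   1.236] | shift before turn [  0.23  -10.024   1.228]
```

```bash
python3 -m jog '[{"tx":0,"ty":-5,"tz":0,"ax":0,"ay":0,"az":0,"jaw":0},{"tx":0,"ty":0,"tz":0,"ax":0,"ay":0,"az":0,"jaw":0}]'
python3 -m jog '[{"tx":0,"ty":-4,"tz":0,"ax":0,"ay":0,"az":0,"jaw":0},{"tx":0,"ty":0,"tz":0,"ax":0,"ay":0,"az":0,"jaw":0},{"tx":0,"ty":0,"tz":0,"ax":0,"ay":0,"az":0,"jaw":0}]'
python3 ball.py
```

```text
time_s: 13.2
eef_pos: [569.0, -141.4, 140.2]
ee_rot: [0.0, 0.999, -0.054, 0.0]
force: [0.2, -0.6, 1.0]
grip_width: 0.495
grip_force: 0.5
time_s: 13.58
eef_pos: [569.3, -137.8, 139.9]
ee_rot: [0.0, 0.999, -0.054, 0.0]
force: [-0.1, -2.5, 2.1]
grip_width: 0.498
grip_force: 1.3
ball surf 123 [ 577.5 -148.2  174.5] [ 557.7 -160.7  155. ] [ 585.1 -134.   185.1]
pad 15 [603.8   9.1  36.5]
head 52 [589.2 -11.2  99.9] [576.6 -20.9  92.4] [597.6   0.1 104.3]
```

The push back feels elastic, about 2.5 N at 7 mm, so the lever's spring centre is near -151 and it was centred already. Off to the clip.

```bash
python3 -m jog '[{"tx":0,"ty":9,"tz":0,"ax":0,"ay":0,"az":0,"jaw":-0.4},{"tx":0,"ty":0,"tz":0,"ax":0,"ay":0,"az":0,"jaw":-1},{"tx":0,"ty":0,"tz":-35,"ax":0,"ay":0,"az":0,"jaw":-1},{"tx":0,"ty":0,"tz":-40,"ax":0,"ay":0,"az":0,"jaw":-1}]'
python3 -m jog '[{"tx":-40,"ty":35,"tz":0,"ax":0,"ay":0,"az":-0.17,"jaw":-1},{"tx":-40,"ty":40,"tz":0,"ax":0,"ay":0,"az":-0.17,"jaw":-1},{"tx":-35,"ty":40,"tz":15,"ax":0,"ay":0,"az":-0.18,"jaw":-1},{"tx":-35,"ty":40,"tz":30,"ax":0,"ay":0,"az":-0.18,"jaw":-1},{"tx":-40,"ty":40,"tz":30,"ax":0,"ay":0,"az":0,"jaw":-0.7}]'
python3 ball.py
python3 go.py 397.5 -385 60 0.59
```

```text
time_s: 14.12
eef_pos: [567.8, -146.3, 215.0]
ee_rot: [-0.001, 0.999, -0.054, -0.001]
force: [-0.0, -0.4, -0.2]
grip_width: 1.004
grip_force: 0.0
time_s: 14.75
eef_pos: [435.2, -371.7, 140.1]
ee_rot: [0.0, 0.957, 0.291, 0.0]
force: [1.1, -0.1, 0.6]
grip_width: 0.85
grip_force: 0.0
ball surf 149 [ 575.4 -154.5  173.3] [ 556.5 -165.7  158.6] [ 584.5 -136.7  183. ]
pad 15 [606.9   9.9  36.5]
head 53 [590.2 -11.9 100.2] [577.5 -20.8  93. ] [597.8  -1.5 104. ]
t 14.8 pos [ 432.267 -376.194  135.445] x-axis yaw 0.5847656055710233 grip 0.8459807345396155
turn [-0.004  0.002 -0.005] then shift [-33.789 -12.025  75.445] | shift before turn [-33.715 -11.521  75.557]
```

```bash
python3 -m jog '[{"tx":-17,"ty":-6,"tz":40,"ax":0,"ay":0,"az":0,"jaw":-0.3},{"tx":-17,"ty":-6,"tz":34,"ax":0,"ay":0,"az":0,"jaw":-0.3},{"tx":0,"ty":0,"tz":0,"ax":0,"ay":0,"az":0,"jaw":-0.3}]'
python3 go.py 397.5 -385 9 0.59
python3 - <<'E'
from h import *
np.set_printoptions(precision=1,suppress=True)
c=capture("scene"); save(c,"s4.png",(50,200,150,300),6)
for k,z in (("clip_tab",21),("clip_eye",6)): print(k,[(round(r["conf"],2),np.array(r["centre"]),at_z(c,*r["centre"],z)) for r in place_of(k,"scene")[:2]])
E
```

```text
time_s: 15.18
eef_pos: [399.6, -378.2, 64.9]
ee_rot: [-0.003, 0.957, 0.289, -0.001]
force: [0.9, 0.4, 0.0]
grip_width: 0.645
grip_force: 0.0
t 15.18 pos [ 399.646 -378.213   64.891] x-axis yaw 0.5870737804471823 grip 0.6453843093039427
turn [-0.005 -0.    -0.003] then shift [-5.56   4.446 55.891] | shift before turn [-5.553  4.757 55.866]
clip_tab [(0.5, array([ 87.2, 255.9]), array([ 395.5, -384.8,   21. ]))]
clip_eye [(0.57, array([ 99.1, 265.8]), array([ 428.3, -371.6,    6. ]))]
```

View pics/s4.png

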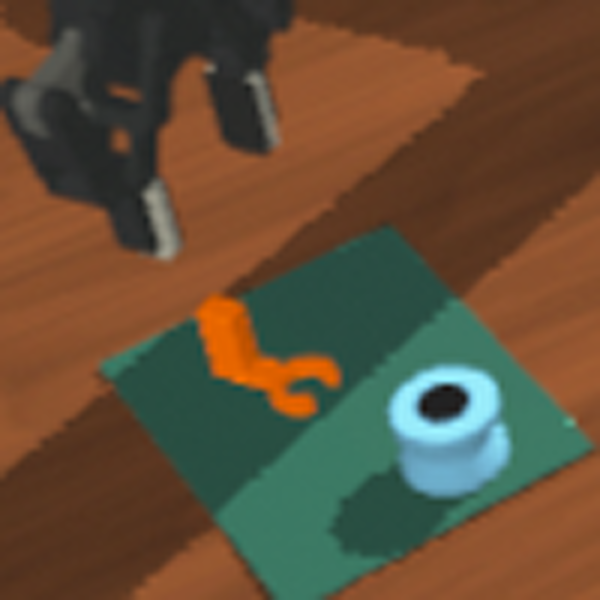

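The picture shows the clip's tab at (228,335), eye at (300,385) and the open fingers above. This agrees with tab ≈ (397,-385). Next I descend and grip.

```bash
python3 -m jog '[{"tx":-5,"ty":5,"tz":30,"ax":0,"ay":0,"az":0,"jaw":-0.2},{"tx":0,"ty":0,"tz":26,"ax":0,"ay":0,"az":0,"jaw":-0.1},{"tx":0,"ty":0,"tz":0,"ax":0,"ay":0,"az":0,"jaw":0.5},{"tx":0,"ty":0,"tz":0,"ax":0,"ay":0,"az":0,"jaw":1},{"tx":0,"ty":0,"tz":0,"ax":0,"ay":0,"az":0,"jaw":1}]' 80
python3 -m jog '[{"tx":0,"ty":0,"tz":0,"ax":0,"ay":0,"az":0,"jaw":1},{"tx":0,"ty":0,"tz":0,"ax":0,"ay":0,"az":0,"jaw":1}]'
python3 go.py 397.5 -385 9 0.59
```

```text
time_s: 15.95
eef_pos: [400.5, -387.7, 13.3]
ee_rot: [0.002, 0.957, 0.29, 0.0]
force: [-3.3, -1.6, 8.8]
grip_width: 0.007
grip_force: 10.5
time_s: 16.2
eef_pos: [400.4, -387.6, 13.3]
ee_rot: [0.002, 0.957, 0.29, 0.0]
force: [-3.3, -0.6, 8.6]
grip_width: 0.001
grip_force: 10.4
t 16.2 pos [ 400.405 -387.635   13.299] x-axis yaw 0.5889753853873406 grip 0.0006559090547166748
turn [ 0.005  0.001 -0.001] then shift [-0.948 -3.806  4.299] | shift before turn [-0.949 -3.825  4.282]
```

```bash
python3 -m jog '[{"tx":0,"ty":0,"tz":-40,"ax":0,"ay":0,"az":0,"jaw":1},{"tx":0,"ty":0,"tz":-30,"ax":0,"ay":0,"az":0,"jaw":-0.2},{"tx":0,"ty":0,"tz":0,"ax":0,"ay":0,"az":0,"jaw":-0.3}]'
python3 - <<'E'
from h import *
np.set_printoptions(precision=1,suppress=True)
c=capture("scene"); save(c,"s5.png",(50,200,150,300),6)
P=cloud(c); hsv=cv2.cvtColor(c["color"],cv2.COLOR_RGB2HSV); H,S,V=[hsv[...,i].astype(int) for i in range(3)]
m=(H>4)&(H<20)&(S>210)&(V>100)&(abs(P[...,0]-410)<60)&(abs(P[...,1]+375)<60)
print(m.sum()); t=m&(P[...,2]>20); print("tab",P[t].min(0),P[t].max(0),np.median(P[t],0)); t=m&(P[...,2]<12); print("low",P[t].min(0),P[t].max(0),np.median(P[t],0))
for k,z in (("clip_tab",21),("clip_eye",6)): print(k,[(round(r["conf"],2),np.array(r["centre"]),at_z(c,*r["centre"],z)) for r in place_of(k,"scene")[:2]])
E
```

```text
time_s: 16.58
eef_pos: [400.8, -387.5, 84.2]
ee_rot: [0.003, 0.957, 0.29, 0.001]
force: [0.1, -0.1, -0.9]
grip_width: 0.42
grip_force: 0.0
170
tab [ 387.3 -391.5   21.1] [ 409.2 -376.9   42.2] [ 401.6 -384.5   35.3]
low [ 371.2 -391.3    1.3] [ 438.6 -355.3   11.9] [ 415.7 -374.6    9.6]
clip_tab [(0.49, array([ 85.2, 257. ]), array([ 396.2, -390. ,   21. ]))]
clip_eye [(0.53, array([100.9, 263.5]), array([ 423.6, -365.2,    6. ]))]
```

View pics/s5.png

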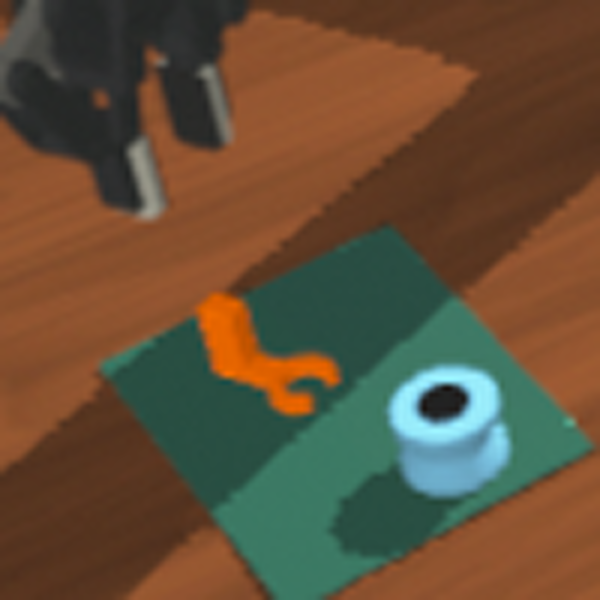

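```bash
python3 - <<'E'
from h import *
np.set_printoptions(precision=1,suppress=True)
c=capture("scene")
for z in (84,90): print(at_z(c,50+187/6,200+182/6,z))
M=np.array(c["camera_from_world"])
def proj(p):
    q=M[:3,:3]@np.array(p)+M[:3,3]; return c["cx"]+c["fx"]*q[0]/-q[2], c["cy"]-c["fy"]*q[1]/-q[2]
p=np.array(proj([400.8,-387.5,87])); print((p-[50,200])*6)
P=cloud(c); x,y,z=P[...,0],P[...,1],P[...,2]
m=(z>75)&(z<105)&(abs(x-400)<70)&(abs(y+387)<70)
print(m.sum(),P[m].min(0),P[m].max(0))
m2=m&(z<100); pts=P[m2]
import cv2
_,lab,cen=cv2.kmeans(pts.astype(np.float32),2,None,(3,50,.1),5,cv2.KMEANS_PP_CENTERS); print(cen,[ (lab==i).sum() for i in (0,1)])
for i in (0,1): print(pts[lab[:,0]==i].min(0),pts[lab[:,0]==i].max(0))
hsv=cv2.cvtColor(c["color"],cv2.COLOR_RGB2HSV); H,S,V=[hsv[...,i].astype(int) for i in range(3)]
t=(H>4)&(H<20)&(S>210)&(V>100)&(abs(x-410)<60)&(abs(y+375)<60)
for lo in (0,5,10,15,20,25,30,35,40): 
    s=t&(z>=lo)&(z<lo+5)
    if s.any(): print(lo,s.sum(),P[s].mean(0))
E
```

```text
[ 374.2 -377.4   84. ]
[ 381.6 -378.9   90. ]
[185.8 223.4]Traceback (most recent call last):
  File "<stdin>", line 11, in <module>
    return umr_minimum(a, axis, None, out, keepdims, initial, where)
ValueError: zero-size array to reduction operation minimum which has no identity
```

```bash
python3 - <<'E'
from h import *
np.set_printoptions(precision=1,suppress=True)
c=capture("scene"); M=np.array(c["camera_from_world"])
def proj(p):
    q=M[:3,:3]@np.array(p)+M[:3,3]; return np.array([c["cx"]+c["fx"]*q[0]/-q[2], c["cy"]-c["fy"]*q[1]/-q[2]])
from scipy.spatial.transform import Rotation as R
def tips(p,yaw,w,dz):
    d=np.array([np.sin(yaw),-np.cos(yaw),0])*w*42.5
    return [proj(np.array(p)+d+[0,0,dz]),proj(np.array(p)-d+[0,0,dz])]
for dz in (0,7,13,20):
  print(dz,"s2",[(t-[140,70])*2.5 for t in tips([572.7,-131.6,204],-.1,1,dz)],"s4",[(t-[50,200])*6 for t in tips([399.6,-378.2,64.9],.59,.645,dz)],"s5",[(t-[50,200])*6 for t in tips([400.8,-387.5,84.2],.59,.42,dz)])
P=cloud(c); x,y,z=P[...,0],P[...,1],P[...,2]
hsv=cv2.cvtColor(c["color"],cv2.COLOR_RGB2HSV); H,S,V=[hsv[...,i].astype(int) for i in range(3)]
t=(H>4)&(H<20)&(S>210)&(V>100)&(abs(x-410)<60)&(abs(y+375)<60)
for lo in (0,5,10,15,20,25,30,35,40): 
    s=t&(z>=lo)&(z<lo+5)
    if s.any(): print(lo,s.sum(),P[s].mean(0))
print("tip depth",[depth_pt(c,50+150/6,200+205/6),depth_pt(c,50+222/6,200+135/6)], sense()["grip_width"])
E
```

```text
0 s2 [array([138.3, 321.7]), array([224.3, 291.6])] s4 [array([177.8, 300.1]), array([260.8, 209.3])] s5 [array([159.2, 258.9]), array([214.9, 199.4])]
7 s2 [array([137.8, 315.2]), array([224.1, 285.2])] s4 [array([173.8, 286.9]), array([257.2, 196.2])] s5 [array([155. , 245.3]), array([211., 186.])]
13 s2 [array([137.3, 309.6]), array([224. , 279.7])] s4 [array([170.3, 275.4]), array([254.2, 184.9])] s5 [array([151.5, 233.6]), array([207.8, 174.4])]
20 s2 [array([136.8, 303. ]), array([223.8, 273.3])] s4 [array([166.3, 262. ]), array([250.6, 171.6])] s5 [array([147.3, 219.9]), array([203.9, 160.7])]
0 10 [ 405.9 -379.8    4.4]
5 47 [ 419.5 -370.4    8.4]
10 36 [ 414.4 -376.1   11.5]
15 11 [ 403.  -384.7   17.7]
20 14 [ 402.2 -384.8   22.6]
25 11 [ 403.7 -384.2   27.7]
30 12 [ 401.  -386.4   32.6]
35 21 [ 398.3 -383.7   38. ]
40 10 [ 401.5 -382.9   40.9]
tip depth [array([ 280.2, -375.6,    3. ]), array([ 247.2, -331.5,   -2.5])] 0.6502849703962313
```

```bash
python3 - <<'E'
from h import *
np.set_printoptions(precision=1,suppress=True)
s=sense(); print(s["eef_pos"],s["grip_width"],s["joints"])
c=capture("scene"); P=cloud(c); x,y,z=P[...,0],P[...,1],P[...,2]
V=c["color"].max(-1)
m=(z>60)&(z<200)&(abs(x-400)<120)&(abs(y+387)<90)
for lo in range(60,200,10):
    q=m&(z>=lo)&(z<lo+10)
    if q.sum(): print(lo,q.sum(),"x",P[q][:,0].min(),P[q][:,0].max(),"y",P[q][:,1].min(),P[q][:,1].max())
save(c,"s6.png",(30,150,180,290),4)
E
```

```text
[ 399.4 -385.8   80.1] 0.6502849703962313 [-1.   0.5  1.6  0.   1.1  0. ]
110 31 x 375.56889384306066 428.98689379869586 y -420.9914139780497 -353.196066575038
120 78 x 373.8400367590686 431.54802236843386 y -423.7322395893311 -347.67903057251186
130 72 x 376.16234341208485 431.08358561296814 y -423.69881079208403 -348.42151181846543
140 67 x 374.53002631741344 430.9202302821475 y -419.1672461891545 -347.70159084261564
150 66 x 373.1105418568159 440.56817626601566 y -429.7622028004265 -332.99433535346714
160 148 x 359.5395396235942 444.6617539293596 y -441.68903821764667 -329.68968438009676
170 141 x 362.6129037095406 445.66137368509277 y -443.80198160476795 -327.33126504889304
180 179 x 365.21819849638507 446.5221416019494 y -444.80765388691395 -328.1310729703887
190 155 x 365.8618517678265 447.6742869371361 y -446.8550971172855 -324.15885993081224
```

View pics/s6.png

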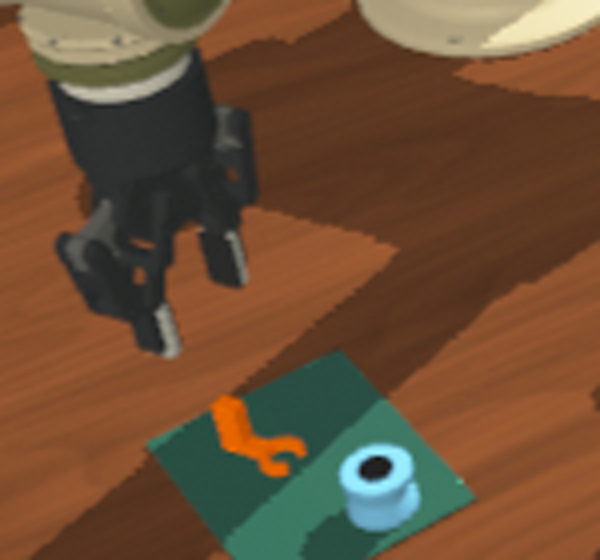

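The gripper's depth points lie right in xy, but the fingertips are about 26 mm higher than the reported TCP z. The fingers therefore shut on top of the tab. I'll work with tip z = eef z + 26 and go lower in stages.

```bash
sed -i 's/^d=np.array(a\[:3\])/# true shut-tip z = reported z + 26\nd=np.array(a[:3])-[0,0,26]/' go.py; python3 go.py 397.5 -385 9 0.59
python3 -m jog '[{"tx":-1,"ty":-2,"tz":35,"ax":0,"ay":0,"az":0,"jaw":-0.1},{"tx":0,"ty":0,"tz":35,"ax":0,"ay":0,"az":0,"jaw":-0.1},{"tx":0,"ty":0,"tz":0,"ax":0,"ay":0,"az":0,"jaw":-0.1}]' 80
python3 go.py 397.5 -385 9 0.59
```

```text
t 16.88 pos [ 399.466 -385.805   80.067] x-axis yaw 0.5887988729623651 grip 0.6487444938540945
turn [-0.001 -0.    -0.001] then shift [-1.186 -1.762 97.067] | shift before turn [-1.19  -1.633 97.069]
time_s: 17.25
eef_pos: [396.7, -383.6, 8.5]
ee_rot: [-0.003, 0.957, 0.29, -0.001]
force: [-0.7, 0.7, 1.4]
grip_width: 0.549
grip_force: 0.0
t 17.25 pos [ 396.674 -383.592    8.495] x-axis yaw 0.5886170023341614 grip 0.5488879560924788
turn [-0.006  0.    -0.001] then shift [-0.097  1.629 25.495] | shift before turn [-0.094  1.771 25.486]
```

```bash
python3 -m jog '[{"tx":0,"ty":1,"tz":12,"ax":0,"ay":0,"az":0,"jaw":-0.1},{"tx":0,"ty":0,"tz":11,"ax":0,"ay":0,"az":0,"jaw":0},{"tx":0,"ty":0,"tz":0,"ax":0,"ay":0,"az":0,"jaw":0.4}]' 80
python3 -m jog '[{"tx":0,"ty":0,"tz":0,"ax":0,"ay":0,"az":0,"jaw":0.6},{"tx":0,"ty":0,"tz":0,"ax":0,"ay":0,"az":0,"jaw":1},{"tx":0,"ty":0,"tz":0,"ax":0,"ay":0,"az":0,"jaw":1},{"tx":0,"ty":0,"tz":0,"ax":0,"ay":0,"az":0,"jaw":1}]' 80
python3 go.py 397.5 -385 9 0.59
```

```text
time_s: 17.62
eef_pos: [398.1, -385.6, -12.7]
ee_rot: [-0.0, 0.957, 0.29, -0.0]
force: [-0.5, -0.5, -0.4]
grip_width: 0.308
grip_force: 0.0
time_s: 18.12
eef_pos: [398.5, -386.3, -11.6]
ee_rot: [0.001, 0.957, 0.29, 0.0]
force: [0.1, -0.8, 6.4]
grip_width: 0.12
grip_force: 79.6
t 18.12 pos [ 398.539 -386.269  -11.595] x-axis yaw 0.5887504940523901 grip 0.11974279763089264
turn [ 0.001 -0.    -0.001] then shift [-0.157 -1.633  5.405] | shift before turn [-0.159 -1.64   5.403]
```

```bash
python3 -m jog '[{"tx":0,"ty":0,"tz":-15,"ax":0,"ay":0,"az":0,"jaw":1},{"tx":0,"ty":0,"tz":-30,"ax":0,"ay":0,"az":0.14,"jaw":1},{"tx":0,"ty":0,"tz":-35,"ax":0,"ay":0,"az":0.15,"jaw":1},{"tx":0,"ty":0,"tz":-35,"ax":0,"ay":0,"az":0.15,"jaw":1},{"tx":0,"ty":0,"tz":-20,"ax":0,"ay":0,"az":0.15,"jaw":1}]' 80
python3 -m jog '[{"tx":10,"ty":-47,"tz":0,"ax":0,"ay":0,"az":0,"jaw":1},{"tx":10,"ty":-47,"tz":0,"ax":0,"ay":0,"az":0,"jaw":1},{"tx":10,"ty":-47,"tz":0,"ax":0,"ay":0,"az":0,"jaw":1},{"tx":10,"ty":-47,"tz":0,"ax":0,"ay":0,"az":0,"jaw":1},{"tx":10,"ty":-47,"tz":0,"ax":0,"ay":0,"az":0,"jaw":1}]' 80
python3 -m jog '[{"tx":10,"ty":-47,"tz":0,"ax":0,"ay":0,"az":0,"jaw":1},{"tx":10,"ty":-47,"tz":0,"ax":0,"ay":0,"az":0,"jaw":1},{"tx":10,"ty":-46,"tz":0,"ax":0,"ay":0,"az":0,"jaw":1},{"tx":0,"ty":0,"tz":0,"ax":0,"ay":0,"az":0,"jaw":1},{"tx":0,"ty":0,"tz":0,"ax":0,"ay":0,"az":0,"jaw":1}]' 80
python3 - <<'E'
from h import *
np.set_printoptions(precision=1,suppress=True)
e=sense()["eef_pos"]; print(e)
for n in ("scene","top"):
    c=capture(n); P=cloud(c); hsv=cv2.cvtColor(c["color"],cv2.COLOR_RGB2HSV); H,S,V=[hsv[...,i].astype(int) for i in range(3)]
    m=(H>4)&(H<22)&(S>170)&(V>90)&(abs(P[...,0]-e[0])<80)&(abs(P[...,1]-e[1])<60)&(P[...,2]>60)
    print(n,m.sum())
    if m.sum():
        p=P[m]; print(p.min(0),p.max(0)); v,u=np.where(m); print("px",u.min(),u.max(),v.min(),v.max())
        for lo in range(60,200,5):
            s=(p[:,2]>=lo)&(p[:,2]<lo+5)
            if s.any(): print(lo,s.sum(),"x",p[s][:,0].min(),p[s][:,0].max(),"y",p[s][:,1].min(),p[s][:,1].max())
    for k in ("clip_eye",): print([(r["conf"],r["centre"]) for r in place_of(k,n)[:3]])
    if n=="scene": save(c,"s7.png",(190,130,310,240),6)
E
```

```text
time_s: 18.75
eef_pos: [398.5, -386.2, 125.4]
ee_rot: [0.001, 1.0, -0.003, 0.001]
force: [-0.2, 0.0, -1.5]
grip_width: 0.12
grip_force: 78.9
time_s: 19.38
eef_pos: [448.7, -149.4, 123.5]
ee_rot: [0.0, 1.0, -0.001, 0.0]
force: [0.5, -1.0, -0.5]
grip_width: 0.122
grip_force: 78.9
time_s: 20.0
eef_pos: [478.7, -11.3, 123.1]
ee_rot: [0.0, 1.0, -0.001, 0.0]
force: [-0.5, 0.0, -0.6]
grip_width: 0.12
grip_force: 78.9
[478.7 -11.3 123.1]
scene 114
[474.2 -25.8 136.8] [524.8   1.7 175. ]
px 230 246 166 187
135 9 x 474.23508292521603 520.8630274273187 y -25.171320445835782 -0.5239956311519446
140 59 x 477.28004641496574 524.7824373197291 y -25.788466737332975 1.6634894937374187
145 15 x 485.8963063403005 516.1365090985423 y -24.92771177580491 -3.3533147735350606
150 6 x 486.1704252739721 489.0966478695565 y -17.46357208946369 -7.179787570657319
155 4 x 487.1993747530066 491.1210144598386 y -16.378280939820815 -8.566270681926552
160 4 x 488.11004019962843 492.44904571538393 y -17.21553237313141 -8.14814597018384
165 5 x 487.4180202836176 492.81875578103563 y -17.42637258947699 -7.59317130324545
170 11 x 476.6711061839966 489.3696269546555 y -13.891404176209692 -5.173752427195952
175 1 x 488.30806948055783 488.30806948055783 y -11.006652934645887 -11.006652934645887
[(0.6, [239.2, 182.4])]
top 8
[ 485.6  -15.  1028.6] [ 485.6  -15.  1028.6]
px 153 314 53 125
[]
```

View pics/s7.png

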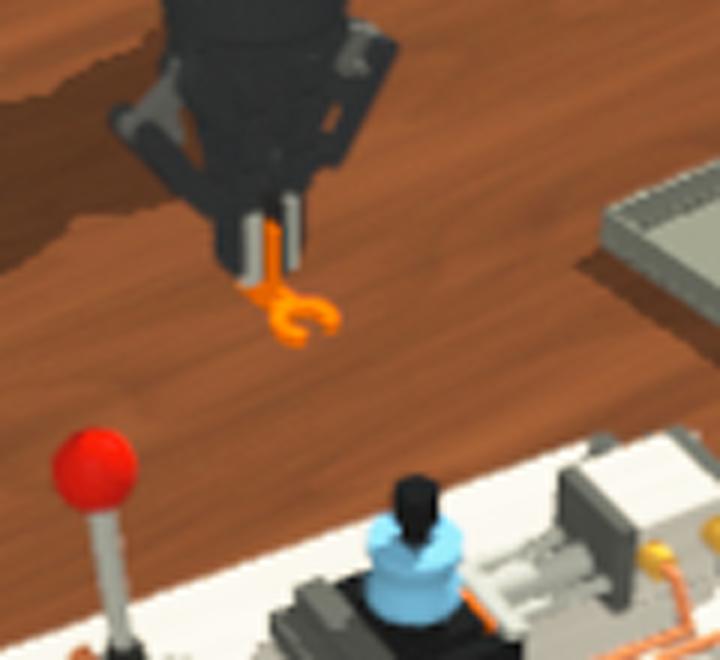

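The clip hangs straight in the fingers with its mouth towards +x: tab at (272,250), eye at (305,318) in the crop. The head is at (416,500). Now I stage it at groove height, about 30 mm short.

```bash
python3 -m jog '[{"tx":20,"ty":0,"tz":30,"ax":0,"ay":0,"az":0,"jaw":1},{"tx":20,"ty":0,"tz":25,"ax":0,"ay":0,"az":0,"jaw":1},{"tx":0,"ty":0,"tz":7,"ax":0,"ay":0,"az":0,"jaw":1},{"tx":0,"ty":0,"tz":0,"ax":0,"ay":0,"az":0,"jaw":1}]' 80
cat > cl.py <<'E'
from h import *
np.set_printoptions(precision=1,suppress=True)
e=sense()["eef_pos"]; print("eef",e,sense()["force"],sense()["time_s"])
for n in ("scene",):
    c=capture(n); P=cloud(c); x,y,z=P[...,0],P[...,1],P[...,2]; hsv=cv2.cvtColor(c["color"],cv2.COLOR_RGB2HSV); H,S,V=[hsv[...,i].astype(int) for i in range(3)]
    m=(H>4)&(H<22)&(S>170)&(V>90)&(abs(x-e[0]-20)<60)&(abs(y-e[1])<25)&(z>e[2]+8)
    r=m&(x>e[0]+20)&(z<e[2]+27); q=P[r]; print("ring",r.sum(),q.min(0),q.max(0),"zhist",np.percentile(q[:,2],[10,30,50,70,90]))
    h=(z>90)&(z<110)&(abs(x-588)<22)&(abs(y+11)<30)&~m; q=P[h]; print("head",h.sum(),q.min(0),q.max(0),np.percentile(q[:,2],[50,80,90]))
    b=(H>95)&(H<112)&(S>60)&(abs(x-588)<35)&(abs(y+11)<35)&(z>40)&(z<80); q=P[b]; print("roller",b.sum(),q.min(0),q.max(0),np.percentile(q[:,2],[70,90]))
E
python3 cl.py
```

```text
time_s: 20.7
eef_pos: [518.1, -11.3, 60.8]
ee_rot: [-0.0, 1.0, -0.001, -0.0]
force: [-0.4, 0.5, -0.7]
grip_width: 0.121
grip_force: 78.9
eef [518.1 -11.3  60.8] [-0.4  0.5 -0.7] 20.7
ring 58 [539.1 -25.3  73.5] [563.8   2.9  84.4] zhist [77.1 79.  80.7 81.7 82.8]
head 59 [575.9 -21.2  90.9] [598.1  -1.8 102. ] [ 99.3 101.  101.6]
roller 194 [567.3 -30.4  40.3] [608.5   3.5  79.7] [72.1 75. ]
```

```bash
python3 -m jog '[{"tx":12,"ty":0,"tz":0,"ax":0,"ay":0,"az":0,"jaw":1},{"tx":8,"ty":0,"tz":0,"ax":0,"ay":0,"az":0,"jaw":1}]' 100
python3 -m jog '[{"tx":4,"ty":0,"tz":0,"ax":0,"ay":0,"az":0,"jaw":1},{"tx":4,"ty":0,"tz":0,"ax":0,"ay":0,"az":0,"jaw":1}]'
python3 -m jog '[{"tx":4,"ty":0,"tz":0,"ax":0,"ay":0,"az":0,"jaw":1},{"tx":3,"ty":0,"tz":0,"ax":0,"ay":0,"az":0,"jaw":1}]'
python3 cl.py
```

```text
time_s: 21.0
eef_pos: [539.8, -11.2, 61.5]
ee_rot: [0.0, 1.0, -0.001, 0.001]
force: [-1.4, -0.2, 0.2]
grip_width: 0.113
grip_force: 101.3
time_s: 21.25
eef_pos: [545.7, -10.5, 61.1]
ee_rot: [-0.0, 1.0, -0.0, -0.002]
force: [-13.0, 3.1, 12.3]
grip_width: 0.115
grip_force: 103.0
time_s: 21.5
eef_pos: [553.9, -10.6, 61.1]
ee_rot: [-0.0, 1.0, -0.0, 0.0]
force: [-0.7, 2.1, 1.7]
grip_width: 0.114
grip_force: 101.7
eef [553.9 -10.6  61.1] [-0.7  2.1  1.7] 21.5
ring 26 [574.1 -24.4  78.6] [597.7  -4.5  85.2] zhist [79.6 80.7 81.4 82.9 84.4]
head 67 [566.1 -20.5  90.2] [601.5  -1.8 109.1] [100.3 102.8 103.6]
roller 173 [565.  -31.2  40.6] [610.6   6.1  78. ] [71.2 75.1]
```

The force rose to 13 N and fell back to about 0, so the clip has snapped in. Now I release it, go up, and move over the lever.

```bash
python3 -m jog '[{"tx":0,"ty":0,"tz":0,"ax":0,"ay":0,"az":0,"jaw":0.5},{"tx":0,"ty":0,"tz":0,"ax":0,"ay":0,"az":0,"jaw":0.3},{"tx":0,"ty":0,"tz":-15,"ax":0,"ay":0,"az":0,"jaw":0},{"tx":0,"ty":0,"tz":-40,"ax":0,"ay":0,"az":0,"jaw":-0.5},{"tx":0,"ty":0,"tz":-55,"ax":0,"ay":0,"az":0.106,"jaw":-1}]'
python3 -m jog '[{"tx":0,"ty":30,"tz":-20,"ax":0,"ay":0,"az":0,"jaw":-1},{"tx":10,"ty":50,"tz":0,"ax":0,"ay":0,"az":0,"jaw":-1},{"tx":10,"ty":50,"tz":0,"ax":0,"ay":0,"az":0,"jaw":-1},{"tx":0,"ty":0,"tz":0,"ax":0,"ay":0,"az":0,"jaw":-1}]'
cat > st.py <<'E'
from h import *
np.set_printoptions(precision=1,suppress=True)
c=capture("scene"); P=cloud(c); x,y,z=P[...,0],P[...,1],P[...,2]; hsv=cv2.cvtColor(c["color"],cv2.COLOR_RGB2HSV); H,S,V=[hsv[...,i].astype(int) for i in range(3)]
m=(H>4)&(H<22)&(S>170)&(V>90)&(abs(x-570)<55)&(abs(y+10)<30)&(z>70)
r=m&(z<88); q=P[r]; print("ring",r.sum(),q.min(0),q.max(0),np.percentile(q[:,2],[30,50,70,90]))
r=m&(z>90); q=P[r]; print("tab",r.sum(),q.min(0),q.max(0),np.median(q,0))
h=(z>90)&(z<110)&(abs(x-588)<22)&(abs(y+11)<30)&~m&(x>570); q=P[h]; print("head",h.sum(),q.min(0),q.max(0))
E
python3 st.py; python3 ball.py; python3 go.py 570 -145 137 -0.106
```

```text
time_s: 22.18
eef_pos: [553.2, -11.0, 172.2]
ee_rot: [-0.0, 0.998, -0.055, -0.001]
force: [1.1, 0.1, 0.1]
grip_width: 0.902
grip_force: 0.0
time_s: 22.68
eef_pos: [559.6, -145.5, 191.4]
ee_rot: [0.0, 0.998, -0.056, 0.0]
force: [0.8, 0.4, -0.5]
grip_width: 1.003
grip_force: 0.0
ring 66 [546.6 -25.2  74.9] [596.   -3.5  86.9] [79.5 81.3 83.1 85.3]
tab 60 [541.7 -18.3  90.1] [559.8  -6.4 110.1] [554.7 -14.2 102.2]
head 60 [576.9 -19.8  90.1] [597.4  -0.7 103.7]
ball surf 148 [ 574.9 -154.5  173.4] [ 555.6 -165.7  154.9] [ 585.5 -138.   183. ]
pad 14 [606.9   9.8  35.8]
head 99 [579.4 -13.1 100.5] [545.7 -19.7  92.3] [598.4  -1.2 109.1]
t 22.77 pos [ 559.628 -142.494  191.393] x-axis yaw -0.10799408311500625 grip 0.999038145483393
turn [-0.    -0.001 -0.002] then shift [10.579  1.394 80.393] | shift before turn [10.538  1.378 80.399]
```

```bash
python3 - <<'E'
from h import *
np.set_printoptions(precision=1,suppress=True)
for n in ("scene","top"):
    c=capture(n); P=cloud(c); x,y,z=P[...,0],P[...,1],P[...,2]; hsv=cv2.cvtColor(c["color"],cv2.COLOR_RGB2HSV); H,S,V=[hsv[...,i].astype(int) for i in range(3)]
    m=(H>4)&(H<22)&(S>170)&(V>90)&(abs(x-570)<55)&(abs(y+10)<30)&(z>70)
    for lo in range(70,120,5):
        s=m&(z>=lo)&(z<lo+5)
        if s.any(): print(n,lo,s.sum(),"x",P[s][:,0].min(),P[s][:,0].max(),"y",P[s][:,1].min(),P[s][:,1].max())
    for k,zz in (("clip_eye",78.5),("clip_tab",93.5),("groove",78.5),("unit_mid",58.5)):
        print(n,k,[(round(r["conf"],2),at_z(c,*r["centre"],zz)) for r in place_of(k,n)[:2]])
    b=(H>90)&(H<112)&(S>60)&(abs(x-588)<35)&(abs(y+11)<35)&(z>40)&(z<80); 
    if b.any(): print("roller",b.sum(),P[b].min(0),P[b].max(0))
    # ascii crop
    if n=="scene":
        u0,v0=235,195
        for v in range(v0,v0+45):
            print("".join("o" if (4<H[v,u]<22 and S[v,u]>170 and V[v,u]>90) else "b" if (85<H[v,u]<112 and S[v,u]>60) else "#" if V[v,u]<60 else "." for u in range(u0,u0+55)))
E
```

```text
scene 70 2 x 549.4504558678949 553.8228510234537 y -16.608238234595362 -16.445413887624632
scene 75 25 x 547.9920770198949 593.4197161036356 y -23.42527367093677 -4.9456982220683745
scene 80 30 x 546.8794006117365 595.8837890653535 y -23.99612914049436 -5.073968361910305
scene 85 14 x 546.1555799492148 597.2484360500898 y -20.24159873838925 -5.6981119321335125
scene 90 15 x 543.6018225573387 560.5508743746541 y -18.51909607824022 -7.075021543082688
scene 95 9 x 548.9733662642407 559.4939181807922 y -16.839454085102805 -7.462421853463781
scene 100 16 x 543.4483982015537 559.3392209796383 y -19.064402573284823 -5.362731081686802
scene 105 21 x 541.3365314173036 558.2554119756167 y -16.86593007631023 -5.169956446514746
scene clip_eye [(0.7, array([586.2,  -0.2,  78.5])), (0.69, array([ 571. , -364.3,   78.5]))]
scene clip_tab [(0.62, array([549.4, -19. ,  93.5])), (0.39, array([616.6, -35.9,  93.5]))]
scene groove [(0.93, array([585. ,   2. ,  78.5])), (0.45, array([642.2, -63.2,  78.5]))]
scene unit_mid [(0.57, array([576.9, -12.4,  58.5]))]
roller 197 [570.3 -30.6  40.8] [607.6   9.3 
[... 2819 characters left out ...]
 587.8643042951471 y -20.30090337318202 -2.213196749861513
top 100 4 x 548.1804347388183 584.9565398584857 y -20.199807074177716 -2.1800296525224394
top 105 16 x 542.8405139408056 556.0352975881167 y -16.777336801778528 -8.893933972244383
top 110 1 x 550.3323576475395 550.3323576475395 y -16.622045778519205 -16.622045778519205
top clip_eye [(0.66, array([580.5, -14.1,  78.5])), (0.51, array([ 491.8, -316.8,   78.5]))]
top clip_tab [(0.65, array([730.7,  25. ,  93.5])), (0.48, array([551. ,  -9.6,  93.5]))]
top groove [(0.7, array([590.5,  -7.5,  78.5]))]
top unit_mid [(0.73, array([585.3, -10.6,  58.5])), (0.37, array([746.7,  31.2,  58.5]))]
roller 54 [563.4 -31.7  40.2] [608.1  10.3  76.9]
```

```bash
python3 - <<'E'
from h import *
np.set_printoptions(precision=1,suppress=True)
for n in ("scene","top"):
    c=capture(n); P=cloud(c); x,y,z=P[...,0],P[...,1],P[...,2]; hsv=cv2.cvtColor(c["color"],cv2.COLOR_RGB2HSV); H,S,V=[hsv[...,i].astype(int) for i in range(3)]
    org=(H>4)&(H<22)&(S>170)&(V>90)
    for nm,cx,cy,zb in (("unit",575,-11,12),("fin",540,328,4)):
        near=(abs(x-cx)<55)&(abs(y-cy)<45)
        t=org&near&(z>zb+80); h=(V<90)&near&(z>zb+82)&(z<zb+95)&~org
        for lab,mm in (("tab",t),("head",h)):
            if mm.any():
                q=P[mm]; rc=cv2.minAreaRect(q[:,:2].astype(np.float32)); print(n,nm,lab,mm.sum(),np.array(rc[0]),np.array(rc[1]),"mean",q.mean(0),"zmax",q[:,2].max())
E
```

```text
scene unit tab 54 [550.  -11.4] [19.3 15.2] mean [552.8 -13.2 102.2] zmax 110.42057192331477
scene unit head 42 [587.  -11.5] [14.7 22.8] mean [588.6 -12.1 100.1] zmax 103.07865207983201
scene fin tab 46 [571.4 327.5] [17.2 16.4] mean [572.4 325.5  94.4] zmax 103.72495477521944
scene fin head 32 [539.2 327.7] [16.8 19.6] mean [540.  326.2  90.9] zmax 94.22191609976757
top unit tab 23 [565.3 -10.3] [18.2 44.3] mean [557.1 -13.5 106. ] zmax 109.54063013270573
top unit head 38 [584.9 -11.2] [12.9 15.8] mean [584.8 -11.2 101. ] zmax 104.2742993050835
top fin tab 46 [561.3 324.1] [31.1 10.6] mean [567.4 323.5  98. ] zmax 104.68728666332012
top fin head 42 [537.1 325.4] [17.9 16.1] mean [536.8 325.1  92.4] zmax 96.30883973782318
```

Compared with the finished roller (tab to head 32 mm), the clip here sits about 4 mm short (36 to 37 mm). I'll push the tab home from behind with the shut fingers.

```bash
python3 -m jog '[{"tx":0,"ty":0,"tz":0,"ax":0,"ay":0,"az":-0.106,"jaw":0},{"tx":-25,"ty":-45,"tz":0,"ax":0,"ay":0,"az":0,"jaw":1},{"tx":-25,"ty":-45,"tz":0,"ax":0,"ay":0,"az":0,"jaw":1},{"tx":0,"ty":-42,"tz":20,"ax":0,"ay":0,"az":0,"jaw":1},{"tx":0,"ty":0,"tz":30,"ax":0,"ay":0,"az":0,"jaw":1}]' 60
python3 -m jog '[{"tx":0,"ty":0,"tz":45,"ax":0,"ay":0,"az":0,"jaw":1},{"tx":0,"ty":0,"tz":41,"ax":0,"ay":0,"az":0,"jaw":1},{"tx":0,"ty":0,"tz":0,"ax":0,"ay":0,"az":0,"jaw":1}]'
python3 go.py 525 -12 82 0
```

```text
time_s: 24.0
eef_pos: [510.1, -8.2, 141.1]
ee_rot: [0.0, 1.0, 0.001, 0.001]
force: [0.6, -0.6, -0.3]
grip_width: 0.001
grip_force: 0.0
time_s: 24.38
eef_pos: [508.3, -10.0, 52.9]
ee_rot: [-0.001, 1.0, -0.001, -0.003]
force: [-0.3, -0.7, 0.4]
grip_width: -0.001
grip_force: 0.0
t 24.38 pos [508.302 -10.014  52.868] x-axis yaw -0.0013404053634288953 grip -0.0008609322924921631
turn [-0.001  0.005 -0.001] then shift [16.698  1.986 -3.132] | shift before turn [16.684  1.959 -3.221]
```

```bash
python3 -m jog '[{"tx":10,"ty":2,"tz":-2,"ax":0,"ay":0,"az":0,"jaw":1},{"tx":7,"ty":0,"tz":0,"ax":0,"ay":0,"az":0,"jaw":1}]'
python3 -m jog '[{"tx":4,"ty":0,"tz":0,"ax":0,"ay":0,"az":0,"jaw":1},{"tx":0,"ty":0,"tz":0,"ax":0,"ay":0,"az":0,"jaw":1}]'
python3 -m jog '[{"tx":3,"ty":0,"tz":0,"ax":0,"ay":0,"az":0,"jaw":1},{"tx":0,"ty":0,"tz":0,"ax":0,"ay":0,"az":0,"jaw":1}]'
python3 -m jog '[{"tx":3,"ty":0,"tz":0,"ax":0,"ay":0,"az":0,"jaw":1},{"tx":0,"ty":0,"tz":0,"ax":0,"ay":0,"az":0,"jaw":1}]'
python3 st.py
```

```text
time_s: 24.62
eef_pos: [528.9, -12.9, 58.8]
ee_rot: [0.0, 1.0, -0.001, 0.002]
force: [-0.1, -0.8, 0.5]
grip_width: 0.002
grip_force: 0.1
time_s: 24.88
eef_pos: [531.2, -12.4, 57.1]
ee_rot: [0.0, 1.0, -0.001, 0.0]
force: [-0.5, 0.0, 0.3]
grip_width: -0.004
grip_force: 0.0
time_s: 25.12
eef_pos: [534.0, -12.4, 56.8]
ee_rot: [-0.0, 1.0, -0.001, 0.0]
force: [-0.3, -0.7, -0.5]
grip_width: 0.002
grip_force: 0.0
time_s: 25.38
eef_pos: [536.8, -12.4, 56.7]
ee_rot: [-0.0, 1.0, -0.001, -0.0]
force: [-1.9, 0.1, 1.6]
grip_width: -0.003
grip_force: 0.6
ring 60 [548.6 -24.5  73.8] [598.8  -2.3  87.9] [79.7 81.  82.2 85.5]
tab 66 [549.9 -20.4  90. ] [600.   -4.9 115. ] [562.6 -14.4 104.3]
head 61 [579.9 -19.7  90. ] [600.9  -1.6 103.5]
```

```bash
python3 -m jog '[{"tx":2,"ty":0,"tz":0,"ax":0,"ay":0,"az":0,"jaw":1},{"tx":0,"ty":0,"tz":0,"ax":0,"ay":0,"az":0,"jaw":1}]'
python3 -m jog '[{"tx":2,"ty":0,"tz":0,"ax":0,"ay":0,"az":0,"jaw":1},{"tx":0,"ty":0,"tz":0,"ax":0,"ay":0,"az":0,"jaw":1}]'
python3 -m jog '[{"tx":2,"ty":0,"tz":0,"ax":0,"ay":0,"az":0,"jaw":1},{"tx":0,"ty":0,"tz":0,"ax":0,"ay":0,"az":0,"jaw":1}]'
python3 st.py
```

```text
time_s: 25.68
eef_pos: [537.8, -12.3, 56.7]
ee_rot: [-0.0, 1.0, -0.001, -0.001]
force: [-7.5, -0.0, 4.9]
grip_width: -0.004
grip_force: 3.6
time_s: 25.92
eef_pos: [540.0, -12.3, 56.7]
ee_rot: [-0.0, 1.0, -0.001, -0.001]
force: [-6.2, 0.7, 4.7]
grip_width: -0.0
grip_force: 3.3
time_s: 26.18
eef_pos: [541.3, -12.1, 56.7]
ee_rot: [-0.0, 1.0, -0.0, -0.002]
force: [-9.9, 1.0, 7.2]
grip_width: 0.002
grip_force: 5.2
ring 54 [552.  -24.8  77.5] [604.4  -2.7  88. ] [83.6 84.6 85.3 86.6]
tab 76 [554.5 -20.4  90.4] [601.9  -5.7 116.5] [567. -15. 106.]
head 61 [585.6 -21.   91.7] [605.8  -0.5 106.9]
```

The head has moved with the tab, so the whole unit is tipping and I'm pushing too far. I back off and measure.

```bash
python3 -m jog '[{"tx":-6,"ty":0,"tz":0,"ax":0,"ay":0,"az":0,"jaw":1},{"tx":-14,"ty":0,"tz":0,"ax":0,"ay":0,"az":0,"jaw":1},{"tx":0,"ty":0,"tz":-60,"ax":0,"ay":0,"az":0,"jaw":1},{"tx":-10,"ty":0,"tz":-60,"ax":0,"ay":0,"az":0,"jaw":1},{"tx":-20,"ty":0,"tz":0,"ax":0,"ay":0,"az":0,"jaw":1}]'
cat > rel.py <<'E'
from h import *
np.set_printoptions(precision=1,suppress=True)
for n in ("scene","top"):
    c=capture(n); P=cloud(c); x,y,z=P[...,0],P[...,1],P[...,2]; hsv=cv2.cvtColor(c["color"],cv2.COLOR_RGB2HSV); H,S,V=[hsv[...,i].astype(int) for i in range(3)]
    org=(H>4)&(H<22)&(S>170)&(V>90)
    for nm,cx,cy,zb in (("unit",578,-11,12),("fin",540,328,4)):
        near=(abs(x-cx)<55)&(abs(y-cy)<45)
        t=org&near&(z>zb+80)&(z<zb+105)&(x<570 if nm=="unit" else x>550); h=(V<90)&near&(z>zb+82)&(z<zb+97)&~org
        g=org&near&(z>zb+58)&(z<zb+78); b=(H>88)&(H<112)&(S>60)&near&(z>zb+28)&(z<zb+70)
        for lab,mm in (("tab",t),("head",h),("ring",g),("roller",b)):
            if mm.sum()>3:
                q=P[mm]; rc=cv2.minAreaRect(q[:,:2].astype(np.float32)); print(n,nm,lab,mm.sum(),np.array(rc[0]),np.array(rc[1]),"mean",q.mean(0),"x",q[:,0].min(),q[:,0].max(),"zmax",q[:,2].max())
E
python3 rel.py; python3 ball.py
```

```text
time_s: 26.85
eef_pos: [494.8, -12.9, 180.9]
ee_rot: [0.001, 1.0, -0.001, 0.005]
force: [-0.2, 0.4, -0.7]
grip_width: -0.0
grip_force: 0.0
scene unit tab 52 [563.6 -12.3] [15.6 15.2] mean [564.4 -14.5 106.9] x 553.6571159020352 569.9532030591608 zmax 116.59914578322712
scene unit head 47 [596.2 -12.6] [14.6 20.3] mean [596.7 -13.5 101.4] x 586.4791629272837 605.9651341783864 zmax 105.73301606044477
scene unit ring 61 [579.2 -14.5] [48.8 23.3] mean [578.9 -15.9  84. ] x 555.0115588199344 603.1370584345333 zmax 89.48803388535792
scene unit roller 194 [592.4 -17.4] [44.5 31.6] mean [598.8 -18.8  62.1] x 565.1496077053139 612.5136882381745 zmax 81.78132414453724
scene fin tab 45 [571.1 326.2] [16.6 14. ] mean [572.8 324.9  95.4] x 562.8440524282335 579.6750496453532 zmax 103.9762034457771
scene fin head 31 [540.7 326. ] [17.4 19. ] mean [540.5 325.8  91.9] x 530.8489163842913 548.4035347518842 zmax 94.96460840250609
scene fin ring 68 [555.5 325. ] [27.6 46.4] mean [557.9 324.3  73.1] x 530.7351076959299 579.0659847264619 zmax 81.73222494294119
scene fin roller 124 [543. 319.] [41.7 26.8]
[... 591 characters left out ...]
161743981
top fin tab 41 [569.2 324.3] [16.4 10.9] mean [568.6 323.6  98.9] x 560.9893649549973 576.9241325729251 zmax 105.05438992835205
top fin head 42 [536.9 326. ] [19.6 13.3] mean [537.2 325.   92.3] x 530.2152509035807 543.7127567359775 zmax 96.02761961530904
top fin ring 47 [552.3 323. ] [44.9 14.8] mean [551.4 321.5  73.6] x 530.7431226471792 575.6212220819776 zmax 81.4167559675916
top fin roller 97 [535.5 325.6] [36.5 39.9] mean [535.2 315.4  56.3] x 517.9781710772484 555.9629686322226 zmax 69.52902200277198
ball surf 150 [ 574.4 -154.5  173.5] [ 557.  -164.7  153.1] [ 583.8 -137.1  181.9]
pad 11 [608.5   8.3  37.2]
head 96 [591.9 -14.5 100.9] [556.3 -21.7  92.5] [605.   -1.1 108.9]
```

The clip is now fully home: tab to head is 32.5 mm, the same as on the finished roller. The unit leans about 0.1 rad in the clamp and should settle when the jaw opens. Next is the lever, the other way.

```bash
python3 -m jog '[{"tx":15,"ty":30,"tz":0,"ax":0,"ay":0,"az":0.1,"jaw":-1},{"tx":15,"ty":40,"tz":0,"ax":0,"ay":0,"az":0,"jaw":-1},{"tx":25,"ty":40,"tz":0,"ax":0,"ay":0,"az":0,"jaw":-1},{"tx":30,"ty":15,"tz":0,"ax":0,"ay":0,"az":0,"jaw":-1},{"tx":0,"ty":0,"tz":0,"ax":0,"ay":0,"az":0,"jaw":-1}]' 30
python3 go.py 570 -147 137 -0.106
```

```text
time_s: 27.62
eef_pos: [568.9, -145.2, 175.0]
ee_rot: [-0.0, 0.999, -0.051, -0.001]
force: [-1.0, 0.7, 0.2]
grip_width: 1.001
grip_force: 0.0
t 27.62 pos [ 568.913 -145.232  174.964] x-axis yaw -0.10266103900478356 grip 1.0009543736529156
turn [-0.001  0.001  0.003] then shift [ 1.268  1.643 63.964] | shift before turn [ 1.348  1.684 63.962]
```

```bash
python3 -m jog '[{"tx":1,"ty":1,"tz":32,"ax":0,"ay":0,"az":0,"jaw":-1},{"tx":0,"ty":0,"tz":32,"ax":0,"ay":0,"az":0,"jaw":-0.6},{"tx":0,"ty":0,"tz":0,"ax":0,"ay":0,"az":0,"jaw":0},{"tx":0,"ty":0,"tz":0,"ax":0,"ay":0,"az":0,"jaw":0},{"tx":0,"ty":0,"tz":0,"ax":0,"ay":0,"az":0,"jaw":0}]'
python3 -m jog '[{"tx":0,"ty":-14,"tz":0,"ax":0,"ay":0,"az":0,"jaw":0},{"tx":0,"ty":-14,"tz":0,"ax":0,"ay":0,"az":0,"jaw":0},{"tx":0,"ty":-13,"tz":0,"ax":0,"ay":0,"az":0,"jaw":0},{"tx":0,"ty":0,"tz":0,"ax":0,"ay":0,"az":0,"jaw":0}]'
python3 ball.py
```

```text
time_s: 28.25
eef_pos: [569.4, -145.2, 114.2]
ee_rot: [0.0, 0.999, -0.051, 0.001]
force: [0.2, 0.4, 0.5]
grip_width: 0.501
grip_force: 0.0
time_s: 28.75
eef_pos: [573.4, -104.7, 113.3]
ee_rot: [0.002, 0.999, -0.05, 0.001]
force: [0.9, -12.1, -1.3]
grip_width: 0.501
grip_force: 5.6
ball surf 117 [ 582.  -114.5  170.3] [ 566.9 -128.6  154.5] [ 589.4 -100.2  188.5]
pad 35 [604.   17.   34.3]
head 98 [592.8 -14.8 100.6] [556.2 -22.1  92.1] [604.9  -2.7 109.2]
```

```bash
for i in 1 ; do python3 -m jog '[{"tx":0,"ty":-1,"tz":0,"ax":0,"ay":0,"az":0,"jaw":0},{"tx":0,"ty":0,"tz":0,"ax":0,"ay":0,"az":0,"jaw":0},{"tx":0,"ty":0,"tz":0,"ax":0,"ay":0,"az":0,"jaw":0},{"tx":0,"ty":0,"tz":0,"ax":0,"ay":0,"az":0,"jaw":0},{"tx":0,"ty":0,"tz":0,"ax":0,"ay":0,"az":0,"jaw":0}]'; done
python3 ball.py
python3 -m jog '[{"tx":0,"ty":0,"tz":0,"ax":0,"ay":0,"az":0,"jaw":0},{"tx":0,"ty":0,"tz":0,"ax":0,"ay":0,"az":0,"jaw":0},{"tx":0,"ty":0,"tz":0,"ax":0,"ay":0,"az":0,"jaw":0},{"tx":0,"ty":0,"tz":0,"ax":0,"ay":0,"az":0,"jaw":0},{"tx":0,"ty":0,"tz":0,"ax":0,"ay":0,"az":0,"jaw":0}]'
python3 ball.py
python3 -m jog '[{"tx":0,"ty":0,"tz":0,"ax":0,"ay":0,"az":0,"jaw":0},{"tx":0,"ty":0,"tz":0,"ax":0,"ay":0,"az":0,"jaw":0},{"tx":0,"ty":0,"tz":0,"ax":0,"ay":0,"az":0,"jaw":0},{"tx":0,"ty":0,"tz":0,"ax":0,"ay":0,"az":0,"jaw":0},{"tx":0,"ty":0,"tz":0,"ax":0,"ay":0,"az":0,"jaw":0}]'
python3 ball.py; python3 rel.py | grep "scene unit"
```

```text
time_s: 29.42
eef_pos: [573.5, -104.1, 113.3]
ee_rot: [0.001, 0.999, -0.051, 0.001]
force: [0.2, -8.7, -0.2]
grip_width: 0.504
grip_force: 4.6
ball surf 114 [ 582.9 -114.3  171. ] [ 564.3 -129.1  152.7] [ 590.2 -100.4  186.5]
pad 66 [594.7  29.7  29. ]
head 97 [591.7 -14.6 101.7] [554.  -21.3  92.2] [604.7  -1.2 110. ]
time_s: 30.1
eef_pos: [573.5, -103.8, 113.3]
ee_rot: [0.001, 0.999, -0.05, 0.001]
force: [1.8, -7.5, -0.4]
grip_width: 0.501
grip_force: 4.0
ball surf 118 [ 582.3 -114.3  169.9] [ 564.6 -128.6  153.3] [589.7 -99.1 188.1]
pad 78 [592.3  36.   27.6]
head 99 [590.4 -14.7 101.2] [555.7 -21.5  92.2] [605.6  -1.4 109.9]
time_s: 30.78
eef_pos: [573.5, -103.7, 113.2]
ee_rot: [0.001, 0.999, -0.05, 0.001]
force: [1.4, -8.2, -0.6]
grip_width: 0.498
grip_force: 3.8
ball surf 117 [ 582.4 -113.9  170.5] [ 564.5 -129.5  151.6] [589.1 -99.7 189.4]
pad 78 [593.   38.3  27.5]
head 96 [590.2 -14.1 101.7] [555.4 -20.6  92. ] [606.3  -1.1 109.8]
scene unit tab 47 [563.4 -12.4] [14.3 14.5] mean [564.  -14.4 106.7] x 554.4018109192913 569.8543005927166 zmax 116.70949170268695
scene unit head 48 [596.2 -13.3] [14.6 20.6] mean [596.8 -13.7 101.4] x 586.8384942840663 606.4993028148588 zmax 106.87801348228092
scene unit ring 61 [578.8 -16. ] [49.7 23.2] mean [578.5 -16.2  84.1] x 553.5372904411142 603.5497571003738 zmax 89.94544407713612
scene unit roller 197 [591.5 -16.2] [44.8 32.8] mean [598.7 -18.5  61.8] x 563.845280373371 611.7835203816068 zmax 80.70721924921632
```

```bash
python3 -m jog '[{"tx":0,"ty":0,"tz":0,"ax":0,"ay":0,"az":0,"jaw":0},{"tx":0,"ty":0,"tz":0,"ax":0,"ay":0,"az":0,"jaw":0},{"tx":0,"ty":0,"tz":0,"ax":0,"ay":0,"az":0,"jaw":0},{"tx":0,"ty":0,"tz":0,"ax":0,"ay":0,"az":0,"jaw":0},{"tx":0,"ty":0,"tz":0,"ax":0,"ay":0,"az":0,"jaw":0}]'
python3 ball.py
python3 -m jog '[{"tx":0,"ty":0,"tz":0,"ax":0,"ay":0,"az":0,"jaw":0},{"tx":0,"ty":0,"tz":0,"ax":0,"ay":0,"az":0,"jaw":0},{"tx":0,"ty":0,"tz":0,"ax":0,"ay":0,"az":0,"jaw":0},{"tx":0,"ty":0,"tz":0,"ax":0,"ay":0,"az":0,"jaw":0},{"tx":0,"ty":0,"tz":0,"ax":0,"ay":0,"az":0,"jaw":0}]'
python3 ball.py
```

```text
time_s: 31.55
eef_pos: [573.5, -103.7, 113.3]
ee_rot: [0.001, 0.999, -0.05, 0.001]
force: [-0.1, -6.5, -0.8]
grip_width: 0.496
grip_force: 3.8
ball surf 118 [ 582.3 -113.7  170.2] [ 564.2 -130.3  152. ] [589.8 -99.4 188.6]
pad 79 [594.5  38.8  27.3]
head 99 [591.5 -14.9 101.3] [554.5 -20.8  92.2] [605.6  -1.2 108.7]
time_s: 32.22
eef_pos: [573.4, -103.7, 113.2]
ee_rot: [0.001, 0.999, -0.05, 0.001]
force: [1.5, -8.4, -1.5]
grip_width: 0.498
grip_force: 3.8
ball surf 117 [ 582.6 -114.   170.7] [ 563.7 -128.7  152.4] [ 589.9 -100.2  188.1]
pad 79 [594.3  38.2  27. ]
head 100 [590.7 -14.7 101.4] [556.2 -21.2  92.1] [604.9  -1.8 109.5]
```

```bash
python3 -m jog '[{"tx":0,"ty":14,"tz":0,"ax":0,"ay":0,"az":0,"jaw":0},{"tx":0,"ty":14,"tz":0,"ax":0,"ay":0,"az":0,"jaw":0},{"tx":0,"ty":12,"tz":0,"ax":0,"ay":0,"az":0,"jaw":0},{"tx":0,"ty":0,"tz":0,"ax":0,"ay":0,"az":0,"jaw":0}]'
python3 ball.py
python3 -m jog '[{"tx":0,"ty":0,"tz":0,"ax":0,"ay":0,"az":0,"jaw":-0.5},{"tx":0,"ty":0,"tz":0,"ax":0,"ay":0,"az":0,"jaw":-1},{"tx":0,"ty":0,"tz":-40,"ax":0,"ay":0,"az":0,"jaw":-1},{"tx":0,"ty":0,"tz":-40,"ax":0,"ay":0,"az":0,"jaw":-1}]'
python3 ball.py; python3 rel.py | grep -E "unit"
```

```text
time_s: 32.78
eef_pos: [568.7, -143.4, 112.5]
ee_rot: [-0.0, 0.999, -0.051, -0.0]
force: [-0.2, 1.7, -0.7]
grip_width: 0.499
grip_force: 0.9
ball surf 156 [ 577.  -142.5  173. ] [ 555.6 -154.2  154.9] [ 586.7 -121.4  183.2]
pad 80 [594.5  38.   27.4]
head 95 [591.5 -14.  101.9] [556.8 -20.2  92.1] [606.7  -0.5 109.9]
time_s: 33.33
eef_pos: [568.8, -142.9, 193.7]
ee_rot: [-0.0, 0.999, -0.051, -0.0]
force: [0.5, -0.5, 0.2]
grip_width: 1.002
grip_force: 0.0
ball surf 150 [ 577.5 -136.8  173.3] [ 557.3 -146.9  154.3] [ 586.6 -120.   183. ]
pad 78 [594.1  38.4  27.1]
head 98 [590.6 -14.4 101.4] [556.7 -20.2  92.1] [607.   -1.2 109.6]
scene unit tab 50 [562.7 -12.5] [13.7 14.5] mean [564.5 -14.8 106.8] x 555.2381978301262 569.9353585837888 zmax 116.78531655027432
scene unit head 47 [595.8 -13. ] [15.7 20. ] mean [596.7 -13.9 101.6] x 585.1146331163402 605.1361091359723 zmax 106.2477033315785
scene unit ring 58 [579.3 -16.6] [49.9 23.5] mean [580.6 -15.6  83.7] x 553.8520621115988 602.7397836680727 zmax 89.94127413278964
scene unit roller 194 [592.9 -17.3] [44.  32.1] mean [599.1 -18.6  62.1] x 565.7249606606824 611.8485400483605 zmax 80.46330998955521
top unit tab 29 [560.7 -14.3] [10.3 14.8] mean [560.1 -14.2 112.8] x 553.3072645797475 568.1771382508513 zmax 116.97670984460353
top unit head 39 [592.2 -11.5] [12.9 16.2] mean [592.2 -11.9 103. ] x 583.9264979375057 600.3979865962887 zmax 107.88543677692776
top unit ring 33 [575.6  -8.7] [24.2 46.1] mean [581.2 -10.7  84.1] x 552.1777621594057 599.9284330024846 zmax 89.4628088486741
top unit roller 89 [585.8 -11.6] [40.1 47.2] mean [586.  -12.9  68.1] x 560.4200396586028 610.850734374438 zmax 79.2905774680052
```

The jaw is fully back. The ball rests at the same place as at the very start, so the lever is centred within its ±0.08 band. Now I move over the roller with the gripper top leaning +x to keep the palm off the tab, and measure where the tips really are.

```bash
python3 -m jog '[{"tx":0,"ty":-30,"tz":-10,"ax":0,"ay":0,"az":0,"jaw":-1},{"tx":5,"ty":-50,"tz":0,"ax":0,"ay":0,"az":0,"jaw":-1},{"tx":5,"ty":-50,"tz":0,"ax":0,"ay":-0.16,"az":0,"jaw":-1},{"tx":0,"ty":0,"tz":0,"ax":0,"ay":-0.16,"az":0,"jaw":-1},{"tx":0,"ty":0,"tz":0,"ax":0,"ay":0,"az":0,"jaw":-0.8}]' 40
cat > tipz.py <<'E'
from h import *
np.set_printoptions(precision=1,suppress=True)
s=sense(); e=s["eef_pos"]; print(e,s["ee_rot"],s["grip_width"],s["time_s"])
c=capture("scene"); P=cloud(c); x,y,z=P[...,0],P[...,1],P[...,2]
m=(abs(x-e[0])<90)&(abs(y-e[1])<70)&(z>125)&(z<330)
for lo in range(125,330,8):
    q=P[m&(z>=lo)&(z<lo+8)]
    if len(q):
        a=q[q[:,1]<e[1]]; b=q[q[:,1]>=e[1]]
        print(lo,len(q),*[("x %.0f..%.0f y %.0f..%.0f"%(k[:,0].min(),k[:,0].max(),k[:,1].min(),k[:,1].max())) if len(k) else "-" for k in (a,b)])
E
python3 tipz.py | head -14; python3 go.py 600 -13 150 -0.1 -0.32
```

```text
time_s: 34.1
eef_pos: [592.4, -14.3, 198.8]
ee_rot: [-0.008, 0.986, -0.049, -0.162]
force: [0.0, -0.9, -0.1]
grip_width: 0.903
grip_force: 0.0
[592.4 -14.3 198.8] [-0.   1.  -0.  -0.2] 0.9029564133909221 34.1
229 15 x 607..614 y -62..-56 x 604..621 y 22..27
237 41 x 598..617 y -67..-56 x 602..625 y 21..35
245 50 x 599..619 y -69..-55 x 604..628 y 20..33
253 47 x 604..622 y -69..-55 x 608..631 y 19..34
261 40 x 617..625 y -70..-58 x 609..632 y 20..27
269 49 x 621..631 y -83..-57 x 613..641 y 21..45
277 87 x 609..632 y -84..-53 x 624..643 y 20..51
285 117 x 608..641 y -84..-25 x 620..647 y -10..52
293 131 x 611..644 y -84..-17 x 625..649 y -14..49
301 85 x 611..650 y -84..-16 x 634..653 y -11..50
309 104 x 620..654 y -84..-15 x 641..655 y -14..49
317 96 x 617..654 y -84..-22 x 643..657 y -14..52
325 68 x 620..648 y -84..-38 x 646..658 y 33..45
t 34.15 pos [592.181 -14.669 200.286] x-axis yaw -0.10079205383807996 grip 0.9030172721477218
turn [-0.001  0.002 -0.001] then shift [31.224 -2.441 70.019] | shift before turn [31.361 -2.426 69.958]
```

```bash
python3 go.py 574 -11 103 -0.1 -0.32;  python3 go.py 574 -11 44 -0.1 -0.32
```

```text
t 34.15 pos [592.181 -14.669 200.286] x-axis yaw -0.10079205383807996 grip 0.9030172721477218
turn [-0.001  0.002 -0.001] then shift [ 21.262  -1.836 122.834] | shift before turn [ 21.505  -1.783 122.792]
t 34.15 pos [592.181 -14.669 200.286] x-axis yaw -0.10079205383807996 grip 0.9030172721477218
turn [-0.001  0.002 -0.001] then shift [ 39.822  -1.836 178.838] | shift before turn [ 40.176  -1.766 178.76 ]
```

```bash
python3 -m jog '[{"tx":-10,"ty":-2,"tz":22,"ax":0,"ay":0,"az":0,"jaw":-0.9},{"tx":16,"ty":0,"tz":50,"ax":0,"ay":0,"az":0,"jaw":-0.8},{"tx":15,"ty":0,"tz":51,"ax":0,"ay":0,"az":0,"jaw":-0.7},{"tx":0,"ty":0,"tz":0,"ax":0,"ay":0,"az":0,"jaw":-0.6}]' 40
python3 tipz.py | sed -n 1p; python3 go.py 574 -11 44 -0.1 -0.32
python3 - <<'E'
from h import *
np.set_printoptions(precision=0,suppress=True)
c=capture("scene"); P=cloud(c); x,y,z=P[...,0],P[...,1],P[...,2]; e=sense()["eef_pos"]
for lo in range(100,170,6):
    q=P[(z>=lo)&(z<lo+6)&(abs(x-590)<70)&((y<-36)|(y>12))&(y>-100)&(y<80)]
    a=q[q[:,1]<-12]; b=q[q[:,1]>-12]
    print(lo,*[("x %.0f..%.0f y %.0f..%.0f"%(k[:,0].min(),k[:,0].max(),k[:,1].min(),k[:,1].max())) if len(k) else "-" for k in (a,b)])
E
```

```text
time_s: 34.65
eef_pos: [571.3, -10.7, 77.4]
ee_rot: [-0.009, 0.986, -0.05, -0.162]
force: [0.1, -0.7, 1.2]
grip_width: 0.801
grip_force: 0.0
[571.3 -10.7  77.4] [-0.   1.  -0.1 -0.2] 0.8007288410671797 34.65
t 34.7 pos [573.097 -11.072  80.214] x-axis yaw -0.10174362990162139 grip 0.7990226456496969
turn [-0.001 -0.    -0.002] then shift [20.416 -0.162 58.775] | shift before turn [20.405 -0.158 58.779]
100 - -
106 x 583..583 y -51..-51 x 589..596 y 22..24
112 x 589..595 y -59..-49 x 584..602 y 20..26
118 x 580..597 y -61..-48 x 581..604 y 19..29
124 x 577..598 y -61..-47 x 582..607 y 20..33
130 x 586..599 y -61..-49 x 586..609 y 19..34
136 x 592..602 y -61..-51 x 586..610 y 19..26
142 x 598..605 y -63..-49 x 590..612 y 20..29
148 x 602..607 y -75..-51 x 593..617 y 21..45
154 x 590..609 y -80..-47 x 597..621 y 16..49
160 x 583..611 y -80..-45 x 603..622 y 21..52
166 x 587..620 y -82..-36 x 605..626 y 14..49
```

```bash
python3 -m jog '[{"tx":9,"ty":0,"tz":28,"ax":0,"ay":0,"az":0,"jaw":-0.6},{"tx":9.5,"ty":0,"tz":28,"ax":0,"ay":0,"az":0,"jaw":-0.5},{"tx":0,"ty":0,"tz":0,"ax":0,"ay":0,"az":0,"jaw":-0.4}]' 40
python3 -m jog '[{"tx":0,"ty":0,"tz":0,"ax":0,"ay":0,"az":0,"jaw":0},{"tx":0,"ty":0,"tz":0,"ax":0,"ay":0,"az":0,"jaw":0.5},{"tx":0,"ty":0,"tz":0,"ax":0,"ay":0,"az":0,"jaw":1},{"tx":0,"ty":0,"tz":0,"ax":0,"ay":0,"az":0,"jaw":1}]' 40
python3 go.py 574 -11 44 -0.1 -0.32; python3 rel.py | grep "scene unit"
```

```text
time_s: 35.12
eef_pos: [573.8, -11.0, 21.4]
ee_rot: [-0.008, 0.986, -0.05, -0.159]
force: [-0.0, 0.6, 0.4]
grip_width: 0.696
grip_force: 0.0
time_s: 35.62
eef_pos: [575.4, -9.0, 23.7]
ee_rot: [-0.009, 0.986, -0.05, -0.156]
force: [1.2, 10.1, 6.2]
grip_width: 0.458
grip_force: 40.1
t 35.62 pos [575.439  -8.992  23.674] x-axis yaw -0.10018567685939597 grip 0.45823466763020576
turn [-0.003 -0.006 -0.   ] then shift [0.616 2.142 5.773] | shift before turn [0.585 2.161 5.769]
scene unit tab 7 [558.5 -13.9] [2.6 9.9] mean [558.4 -15.6 112.5] x 556.1062427501847 560.1750999692974 zmax 116.08151520063542
scene unit head 75 [608.6  -9.9] [88.5 24.8] mean [608.  -13.7 101. ] x 590.1631989361982 623.6540927346055 zmax 108.88755666925263
scene unit ring 13 [599.9 -12.2] [23.9  6.8] mean [599.8 -13.6  81.8] x 596.2106452243478 603.5015852629936 zmax 89.88787719728623
scene unit roller 150 [596.4 -11.7] [39. 31.] mean [603.  -15.1  62.5] x 576.2851334888184 611.9509761602819 zmax 79.65366331997124
```

```bash
python3 -m jog '[{"tx":-2,"ty":0,"tz":-6,"ax":0,"ay":0,"az":0,"jaw":1},{"tx":-4,"ty":0,"tz":-12,"ax":0,"ay":0,"az":0,"jaw":1},{"tx":0,"ty":0,"tz":0,"ax":0,"ay":0,"az":0,"jaw":1}]' 50
python3 rel.py | grep "scene unit"
python3 -m jog '[{"tx":-8,"ty":0,"tz":-24,"ax":0,"ay":0,"az":0,"jaw":1},{"tx":-13,"ty":0,"tz":-38,"ax":0,"ay":0,"az":0,"jaw":1},{"tx":-13,"ty":0,"tz":-38,"ax":0,"ay":0,"az":0,"jaw":1},{"tx":0,"ty":0,"tz":0,"ax":0,"ay":0,"az":0,"jaw":1}]' 50
python3 - <<'E'
from h import *
np.set_printoptions(precision=1,suppress=True)
e=sense()["eef_pos"]; print(e)
for n in ("scene","top"):
    c=capture(n); P=cloud(c); x,y,z=P[...,0],P[...,1],P[...,2]; hsv=cv2.cvtColor(c["color"],cv2.COLOR_RGB2HSV); H,S,V=[hsv[...,i].astype(int) for i in range(3)]
    near=(abs(x-590)<60)&(abs(y+11)<45)&(z>85)
    b=(H>88)&(H<112)&(S>60)&near; o=(H>4)&(H<22)&(S>170)&(V>90)&near
    for l,m in (("blue",b),("orange",o)):
        if m.sum()>2: print(n,l,m.sum(),P[m].min(0),P[m].max(0))
    k=near&~b&~o&(V<70)&(z>110)&(z<165)&(abs(y+11)<24)
    for lo in range(90,240,8):
        q=P[near&~o&(abs(y+12)<26)&(z>=lo)&(z<lo+8)]
        if len(q): print(n,lo,len(q),"x",q[:,0].min(),q[:,0].max(),"y",q[:,1].min(),q[:,1].max())
E
```

```text
time_s: 36.1
eef_pos: [575.0, -9.2, 42.3]
ee_rot: [-0.009, 0.986, -0.05, -0.157]
force: [1.9, 7.5, 2.2]
grip_width: 0.456
grip_force: 51.5
scene unit head 36 [598.4 -16.2] [58.7 22.2] mean [598.4  -6.  102. ] x 588.7308596486589 611.1908160901519 zmax 108.85722070838796
scene unit roller 84 [599.8 -15.3] [35.9 17.1] mean [601.8 -18.2  71.1] x 585.8280118652086 609.3682172229027 zmax 81.54389192696438
time_s: 36.7
eef_pos: [574.5, -11.1, 149.9]
ee_rot: [-0.007, 0.987, -0.05, -0.155]
force: [0.6, -0.6, -1.8]
grip_width: 0.456
grip_force: 51.1
[574.5 -11.1 149.9]
scene blue 185 [585.3 -35.6 166.9] [612.3   8.8 207.3]
scene orange 22 [554.3 -36.5 203.9] [611.5  -3.9 242.1]
scene 138 43 x 568.3148647498639 613.3276129309193 y -36.506637020428805 5.285336563882409
scene 146 67 x 559.4942219098923 614.0414731333991 y -36.77464187198459 8.104452252001549
scene 154 69 x 559.3653977548319 613.3848744501762 y -36.28038411184892 5.158240821166495
scene 162 108 x 562.9242494555334 613.8397446004851 y -35.987569436805565 6.0694098518914315
scene 170 40 x 591.2240571881143 609.3290471590817 y -32.044279071503425 10.728084038697196
scene 178 57 x 593.0789141620794 609.5616769573755 y -37.45774376573099 11.871797352986603
scene 186 28 x 593.8286791255815 609.2959768332453 y -36.55031484079139 13.39364749897859
scene 194 73 x 591.888786429159 612.2781246046417 y -37.75632910343707 8.808421332459803
scene 202 54 x 583.7284187506481 610.1001100805312 y -36.42130329850216 10.99368209718651
scene 210 36 x 586.2845814894778 615.0714342976585 y -19.11617720047644 12.642729835835123
scene 218 26 x 589.1651706333994 616.8197339538006 y -36.25689347464157 13.638718827621139
scene 226 14 x 590.5633622251546 622.3909142974757 y -37.841432376610996 10.664244946977123
scene 234 23 x 601.7742667640797 624.5756427082175 y -37.74847368612246 10.443027330908139
```

```bash
cat > foot.py <<'E'
from h import *
np.set_printoptions(precision=3,suppress=True)
import sys
zb=float(sys.argv[1]); cx,cy=float(sys.argv[2]),float(sys.argv[3])   # foot underside guess, axis
c=capture("scene"); P=cloud(c); V=c["color"].max(-1)
x,y,z=P[...,0],P[...,1],P[...,2]
m=(abs(x-cx)<38)&(abs(y-cy)<34)&(z>zb-6)&(z<zb+25)&(V<100)
p=P[m]; print("n",len(p),"z",p[:,2].min(),p[:,2].max())
rng=np.random.default_rng(0); left=p
for k in range(3):
    best=None
    for _ in range(600):
        a,b,d=left[rng.choice(len(left),3,False)]; n=np.cross(b-a,d-a)
        if np.linalg.norm(n)<20: continue
        n/=np.linalg.norm(n); i=abs((left-a)@n)<1.5
        if best is None or i.sum()>best.sum(): best=i
    q=left[best]; u,s,vt=np.linalg.svd(q-q.mean(0)); n=vt[2]; n=n*np.sign(n[np.argmax(abs(n))])
    print("plane",best.sum(),"n",n,"c",q.mean(0),"zrange",q[:,2].min(),q[:,2].max()); left=left[~best]
    if len(left)<25: break
E
python3 foot.py 138 588 -11
```

```text
n 270 z 135.6748203643121 162.90542319811263
plane 90 n [ 0.983 -0.104 -0.152] c [608.681 -16.342 148.874] zrange 135.6748203643121 162.54317265948353
plane 86 n [ 0.11   0.993 -0.032] c [582.893 -33.043 151.026] zrange 137.40663280411434 162.82002965927305
plane 59 n [0.005 0.006 1.   ] c [601.124 -14.456 160.221] zrange 158.71791321496787 161.5700530111314
```

```bash
cat >> foot.py <<'E'
s=(abs(x-cx)<30)&(z>zb-8)&(z<zb+32)&(V<100)&(abs((x-cx)*.105+(y-cy)*.995+22)<3.5)
q=P[s]
for lo in np.arange(cx-30,cx+30,6):
    r=q[(q[:,0]>=lo)&(q[:,0]<lo+6)]
    if len(r): print("side x %.0f n %d z %.1f..%.1f"%(lo+3,len(r),r[:,2].min(),r[:,2].max()))
E
sed -i 's/^np.set_printoptions.*/np.set_printoptions(precision=3,suppress=True)/' foot.py
python3 foot.py 138 588 -11 | grep -E "side|1\.?0? *\]|plane"
python3 - <<'E'
import sys; sys.path.insert(0,".")
from h import *
c=capture("scene"); V=c["color"].max(-1); P=cloud(c); hsv=cv2.cvtColor(c["color"],cv2.COLOR_RGB2HSV); H,S=hsv[...,0].astype(int),hsv[...,1].astype(int)
for v in range(140,205):
    print("".join("o" if (4<H[v,u]<22 and S[v,u]>170 and V[v,u]>90) else "b" if (85<H[v,u]<112 and S[v,u]>60) else "#" if V[v,u]<75 and P[v,u,2]>100 else "." if P[v,u,2]<100 else "g" for u in range(230,290)))
E
```

```text
plane 95 n [ 0.985 -0.103 -0.135] c [607.838 -14.914 147.5  ] zrange 135.38093610314849 160.8762603877179
plane 82 n [0.12  0.993 0.011] c [582.269 -33.104 150.11 ] zrange 136.9708409062065 162.0987987531005
plane 59 n [ 0.164 -0.025  0.986] c [601.011 -16.013 159.375] zrange 155.94887725483872 162.65944909973115
side x 561 n 15 z 140.0..163.0
side x 567 n 8 z 139.7..161.4
side x 573 n 11 z 140.2..161.1
side x 579 n 11 z 137.5..162.5
side x 585 n 15 z 137.0..161.5
side x 591 n 13 z 138.7..163.5
side x 597 n 16 z 132.4..161.2
side x 603 n 17 z 136.1..157.9
side x 609 n 7 z 144.0..159.2
..........o..........ooo.######ggggggggggggggggggggggggggggg
.......o.......o..ooooo..######ggggggggggggggggggggggggggggg
..............o...ooo.o.########gggggggggggggggggggggggggggg
.............o..........#########ggggggggggggggggggggggggggg
........o...oo...ooooo..###########gggggggggggggggggggggg#g#
........oooooo...o...o..#############ggggggggggggggggggg####
.......oo.oooo.....ooo.################gggggggggggggggg#####
.......o.ooooo..ooo....###################ggggggggggg######g
.........o..oooooooo
[... 2756 characters left out ...]
bbbbbb###goooo...oooooooooooo
oo.o.o..oo......#######bbbbbbbbbbbbb#####g..ooooooo..ooooooo
oo.o..oo.....o..#########bbbbbbbbb########.oooooo.oooooo.ooo
ooo.oo....oooo..##########################.ooooooooooo.ooooo
o.......o...ooo..########################g.ooooooooooooooooo
o.....ooo.oo...o..#######################g.o.ooooooooooooo.o
....o.o...ooo..o...######################gooooooooooooooooo.
.ooooo...oooooo.oo.g#####################goooooooooooo.o....
oooo.....o...oo..oo.g####################goooooooooo........
.o......ooo.....oo...####################gooooooo...ooo.....
.......oo...oooo..o...################ggooooooooo...........
ooo..o.o..ooo....oo.o..#############ggooooooooo.o...........
```

The unit hangs about 0.1 rad off, leaning +x as it did in the clamp. I'll turn the tool +0.1 to level it and carry it over the free end of the tray.

```bash
python3 -m jog '[{"tx":0,"ty":0,"tz":0,"ax":0,"ay":0.1,"az":0,"jaw":1},{"tx":0,"ty":0,"tz":0,"ax":0,"ay":0,"az":0,"jaw":1}]' 50; python3 go.py 430 333 166 -0.1 -0.21; python3 foot.py 136 586 -11
```

```text
time_s: 37.2
eef_pos: [571.9, -10.6, 145.2]
ee_rot: [-0.006, 0.993, -0.05, -0.11]
force: [0.3, -0.1, -2.0]
grip_width: 0.456
grip_force: 51.0
t 37.2 pos [571.93  -10.58  145.189] x-axis yaw -0.1012218456097483 grip 0.45558598150791535
turn [-0.     0.011 -0.001] then shift [-170.584 -327.694   41.665] | shift before turn [-170.497 -327.475   43.691]
n 197 z 138.94590056271377 160.99623442192043
plane 79 n [ 0.993 -0.118 -0.002] c [607.393 -17.461 149.811] zrange 138.94590056271377 160.90573120613075
plane 75 n [0.112 0.993 0.024] c [582.175 -33.035 150.16 ] zrange 139.57302155044488 160.99623442192043
plane 26 n [ 0.993 -0.117 -0.018] c [606.222  -9.177 149.679] zrange 139.18008308157565 160.69872077440047
side x 559 n 9 z 139.7..162.8
side x 565 n 10 z 139.6..163.6
side x 571 n 14 z 139.7..161.0
side x 577 n 13 z 141.0..162.1
side x 583 n 10 z 141.4..161.4
side x 589 n 16 z 140.6..164.2
side x 595 n 14 z 140.1..165.2
side x 601 n 16 z 141.1..162.4
side x 607 n 11 z 140.0..164.5
```

```bash
python3 -m jog '[{"tx":-21.5,"ty":-41,"tz":4.8,"ax":0,"ay":0,"az":0,"jaw":1},{"tx":-21.5,"ty":-41,"tz":4.8,"ax":0,"ay":0,"az":0,"jaw":1},{"tx":-21.5,"ty":-41,"tz":4.8,"ax":0,"ay":0,"az":0,"jaw":1},{"tx":-21.5,"ty":-41,"tz":4.8,"ax":0,"ay":0,"az":0,"jaw":1},{"tx":-21.5,"ty":-41,"tz":4.8,"ax":0,"ay":0,"az":0,"jaw":1}]' 50
python3 -m jog '[{"tx":-21.5,"ty":-41,"tz":4.8,"ax":0,"ay":0,"az":0,"jaw":1},{"tx":-21.5,"ty":-41,"tz":4.8,"ax":0,"ay":0,"az":0,"jaw":1},{"tx":-20,"ty":-40,"tz":4.8,"ax":0,"ay":0,"az":0,"jaw":1},{"tx":0,"ty":0,"tz":0,"ax":0,"ay":0,"az":0,"jaw":1}]'
python3 go.py 430 333 76 -0.1 -0.22; python3 foot.py 139 440 333
```

```text
time_s: 37.88
eef_pos: [483.3, 205.6, 144.7]
ee_rot: [-0.005, 0.993, -0.05, -0.111]
force: [-0.9, -0.0, -1.4]
grip_width: 0.453
grip_force: 51.1
time_s: 38.38
eef_pos: [430.6, 334.4, 144.2]
ee_rot: [-0.005, 0.993, -0.048, -0.111]
force: [0.6, -0.8, -2.3]
grip_width: 0.453
grip_force: 51.1
t 38.38 pos [430.628 334.4   144.245] x-axis yaw -0.09747573064819437 grip 0.45330618058059485
turn [0.001 0.002 0.002] then shift [20.094  1.456 92.08 ] | shift before turn [20.297  1.373 92.036]
n 208 z 135.04680927675741 163.89270305979414
plane 63 n [0.141 0.99  0.018] c [440.136 312.006 150.053] zrange 136.96184317306137 163.71944698342566
plane 53 n [ 0.995 -0.093 -0.025] c [465.885 330.465 150.351] zrange 137.7625718227044 163.61085874484638
plane 33 n [-0.003  0.019  1.   ] c [452.792 327.333 161.614] zrange 159.88987578693104 163.06536025938436
side x 413 n 2 z 146.5..149.2
side x 419 n 10 z 137.0..161.8
side x 425 n 10 z 139.3..161.7
side x 431 n 9 z 140.1..160.1
side x 437 n 9 z 137.6..161.9
side x 443 n 12 z 137.4..163.7
side x 449 n 8 z 138.5..163.0
side x 455 n 12 z 140.6..163.0
side x 461 n 9 z 140.8..162.2
side x 467 n 7 z 137.9..159.4
```

```bash
python3 -m jog '[{"tx":7,"ty":0,"tz":31,"ax":0,"ay":0,"az":0,"jaw":1},{"tx":9,"ty":0,"tz":40,"ax":0,"ay":0,"az":0,"jaw":1},{"tx":7,"ty":0,"tz":30,"ax":0,"ay":0,"az":0,"jaw":1},{"tx":3.5,"ty":0,"tz":15,"ax":0,"ay":0,"az":0,"jaw":1},{"tx":0,"ty":0,"tz":0,"ax":0,"ay":0,"az":0,"jaw":1}]' 50
python3 go.py 430 333 36 -0.1 -0.22; python3 foot.py 20 440 333 | tail -10
```

```text
time_s: 39.05
eef_pos: [432.6, 331.6, 25.3]
ee_rot: [-0.005, 0.993, -0.051, -0.11]
force: [0.4, 0.1, -1.0]
grip_width: 0.458
grip_force: 51.1
t 39.05 pos [432.597 331.637  25.329] x-axis yaw -0.10212288425569921 grip 0.4584141119671901
turn [ 0.     0.001 -0.002] then shift [ 0.691 -1.097 15.553] | shift before turn [ 0.711 -1.104 15.552]
plane 35 n [ 0.011 -0.003  1.   ] c [454.231 324.878  41.89 ] zrange 40.326137913335955 43.240864421082755
side x 419 n 6 z 16.8..44.0
side x 425 n 8 z 17.2..39.8
side x 431 n 11 z 18.9..44.1
side x 437 n 8 z 19.9..43.1
side x 443 n 13 z 19.2..44.7
side x 449 n 7 z 18.2..44.0
side x 455 n 7 z 18.6..42.9
side x 461 n 13 z 17.2..43.7
side x 467 n 11 z 19.8..43.0
```

```bash
python3 -m jog '[{"tx":1.3,"ty":0,"tz":6,"ax":0,"ay":0,"az":0,"jaw":1},{"tx":0.9,"ty":0,"tz":4,"ax":0,"ay":0,"az":0,"jaw":1},{"tx":0.4,"ty":0,"tz":2,"ax":0,"ay":0,"az":0,"jaw":1},{"tx":0,"ty":0,"tz":0,"ax":0,"ay":0,"az":0,"jaw":1}]' 50
python3 -m jog '[{"tx":0.3,"ty":0,"tz":1.5,"ax":0,"ay":0,"az":0,"jaw":1},{"tx":0,"ty":0,"tz":0,"ax":0,"ay":0,"az":0,"jaw":1}]' 50
python3 -m jog '[{"tx":0.3,"ty":0,"tz":1.5,"ax":0,"ay":0,"az":0,"jaw":1},{"tx":0,"ty":0,"tz":0,"ax":0,"ay":0,"az":0,"jaw":1}]' 50
python3 foot.py 4 440 333 | tail -10
```

```text
time_s: 39.6
eef_pos: [432.3, 332.2, 13.5]
ee_rot: [-0.006, 0.993, -0.05, -0.11]
force: [-0.2, -0.1, -1.6]
grip_width: 0.457
grip_force: 51.1
time_s: 39.85
eef_pos: [432.5, 332.4, 12.6]
ee_rot: [-0.006, 0.993, -0.05, -0.109]
force: [-1.4, 1.4, 3.6]
grip_width: 0.456
grip_force: 51.5
time_s: 40.1
eef_pos: [432.5, 332.6, 12.3]
ee_rot: [-0.006, 0.993, -0.05, -0.109]
force: [-5.3, -0.9, 17.0]
grip_width: 0.456
grip_force: 52.5
side x 413 n 1 z 5.8..5.8
side x 419 n 8 z 9.5..30.5
side x 425 n 7 z 5.3..30.1
side x 431 n 11 z 8.9..30.8
side x 437 n 11 z 3.4..31.3
side x 443 n 12 z 2.8..29.1
side x 449 n 10 z 4.4..30.9
side x 455 n 10 z 4.9..32.4
side x 461 n 12 z 4.8..30.8
side x 467 n 14 z 3.3..33.9
```

```bash
python3 -m jog '[{"tx":-0.3,"ty":0,"tz":-1.5,"ax":0,"ay":0,"az":0,"jaw":1},{"tx":0,"ty":0,"tz":0,"ax":0,"ay":0,"az":0,"jaw":0},{"tx":0,"ty":0,"tz":0,"ax":0,"ay":0,"az":0,"jaw":-0.4},{"tx":0,"ty":0,"tz":0,"ax":0,"ay":0,"az":0,"jaw":-0.7},{"tx":0,"ty":0,"tz":0,"ax":0,"ay":0,"az":0,"jaw":-0.7}]' 30
python3 foot.py 4 440 333 | grep plane
python3 -m jog '[{"tx":-4,"ty":0,"tz":-20,"ax":0,"ay":0,"az":0,"jaw":-0.8},{"tx":-8,"ty":0,"tz":-40,"ax":0,"ay":0,"az":0,"jaw":-0.8},{"tx":-8,"ty":0,"tz":-50,"ax":0,"ay":0,"az":0,"jaw":-0.8},{"tx":-8,"ty":0,"tz":-50,"ax":0,"ay":0,"az":0,"jaw":-0.8},{"tx":-30,"ty":20,"tz":-20,"ax":0,"ay":0,"az":0,"jaw":-0.8}]'
python3 -m jog '[{"tx":-40,"ty":20,"tz":0,"ax":0,"ay":0,"az":0,"jaw":-0.8},{"tx":-40,"ty":20,"tz":0,"ax":0,"ay":0,"az":0,"jaw":-0.8},{"tx":0,"ty":0,"tz":0,"ax":0,"ay":0,"az":0,"jaw":-0.8}]'
python3 foot.py 4 440 333 | grep plane; python3 ball.py
python3 - <<'E'
from h import *
np.set_printoptions(precision=1,suppress=True)
for n in ("scene","top"):
    c=capture(n); P=cloud(c); x,y,z=P[...,0],P[...,1],P[...,2]; hsv=cv2.cvtColor(c["color"],cv2.COLOR_RGB2HSV); H,S,V=[hsv[...,i].astype(int) for i in range(3)]
    near=(abs(x-435)<60)&(abs(y-333)<45); o=(H>4)&(H<22)&(S>170)&(V>90)
    for l,m in (("tab",near&o&(z>82)&(z<108)&(x<425)),("head",near&~o&(V<90)&(z>84)&(z<99)),("ring",near&o&(z>60)&(z<78))):
        if m.sum()>2: q=P[m]; print(n,l,m.sum(),np.array(cv2.minAreaRect(q[:,:2].astype(np.float32))[0]),q.min(0),q.max(0))
E
```

```text
time_s: 40.78
eef_pos: [432.3, 332.1, 11.8]
ee_rot: [-0.005, 0.993, -0.05, -0.11]
force: [-0.9, 0.3, 0.1]
grip_width: 0.849
grip_force: 0.0
plane 41 n [ 0.167  0.985 -0.037] c [446.079 310.625  14.645] zrange 1.619934493094568 28.963789044710694
plane 38 n [ 0.992 -0.128 -0.001] c [467.174 326.175  16.904] zrange 3.4594705287260332 28.647173011971862
plane 22 n [ 0.31  -0.176  0.934] c [461.004 324.789  25.429] zrange 19.941144077912373 28.59642936806292
time_s: 41.45
eef_pos: [414.1, 314.3, 202.4]
ee_rot: [-0.006, 0.993, -0.05, -0.108]
force: [0.8, 0.7, -0.6]
grip_width: 0.9
grip_force: 0.0
time_s: 41.82
eef_pos: [329.8, 281.8, 218.7]
ee_rot: [-0.006, 0.993, -0.05, -0.109]
force: [0.8, 0.0, -0.6]
grip_width: 0.896
grip_force: 0.0
plane 51 n [0.097 0.995 0.01 ] c [444.607 310.569  14.557] zrange 0.6822319724159357 28.28604433948833
plane 38 n [ 0.99  -0.04   0.133] c [468.055 327.613  19.059] zrange 6.939351530735916 28.908109061738017
plane 22 n [-0.037  0.031  0.999] c [451.408 328.877  27.918] zrange 26.41619185264208 28.9868129565326
ball surf 147 [ 577.5 -137.2  173.6] [ 559.7 -147.2  156.1] [ 587.4 -120.6  181.7]
pad 80 [595.6  38.4  26.8]
scene tab 40 [409.9 323.4] [399.8 315.3  82.4] [418.7 333.8 102.1]
scene head 29 [442.7 330.9] [433.7 318.7  85.1] [454.1 338.1  95.5]
scene ring 46 [429.1 325.8] [405.9 315.9  63.4] [452.7 334.   78. ]
top tab 43 [408.1 321.5] [399.8 315.2  82.4] [416.4 327.3 104.3]
top head 45 [442.8 328.4] [435.1 319.4  85. ] [450.5 337.4  96.7]
top ring 46 [428.  326.9] [407.5 315.8  68.4] [449.3 337.   77.8]
```

```bash
python3 -c "
from rig import finish_job
print(finish_job())"
```

```text
the job is handed in; nothing more can be done
None
```

The job is handed in at about 42 s of the 72 s limit. By my last measurements, the clip is home and the roller stands upright in the tray beside the finished one, with the jaw fully back and the lever in its rest band (about 0.08 rad). The hand-in returned no verdict, I tipped the roller about 0.1 rad in the clamp while pushing the clip home (levelled before placing), and I viewed 11 pictures against the limit of 10.

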